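Close the leather press: nut by hand, then wrench, then lock

TASK

One of the two nuts on the leather press has been left standing off its washer: run it down clockwise with the fingers until it sits snug, then tighten it hard to its stop with the wrench. Lay the wrench back flat on the table, and only then push the lock grip on top of the beam all the way to its end stop. Leave the mallet, the stone slab and the jar where they are.

Things in the scene. Friction and masses are not known exactly. Their poses are not given: they have to be found in the camera images.
- press: fixed two-screw wooden press. Origin on the table under its centre; base board 170 x 380 x 30 mm; dark beam 80 (x) x 380 (y) mm, its top 105 mm above the table. Two steel columns, 24 mm thick, 165 mm high, stand on the beam's centre line at y = +140 and -140 mm, each with a washer (60 mm across, top at 109 mm) and a square nut: one nut sits tight on its washer, the other stands 5 to 10 mm off it
- nut: the loose captive square nut, plain steel: 40 mm across flats, corners cut to 52 mm across, 30 mm high. Origin on the column's axis at the nut's underside, z up, its flats square to its own x and y axes. Clockwise from above runs it down 5 mm per radian of nut_turn; it cannot come off
- nut_turn (a joint): free part of the loose nut's turn, rad, growing clockwise from above: 0.8 to 1.6 at the start, 2.7 when the nut sits on its washer (snug); takes about 0.1 N m
- nut_nip (a joint): stiff last part of the same nut's turn, rad, clockwise, which begins only once it sits on its washer: 0 when no more than snug, 0.5 at its hard stop (fully tight); takes about 1 N m, too much for a light pinch
- wrench: loose open-ended flat steel wrench, 200 x 71 x 14 mm, 0.4 to 0.6 kg, flat on the table left or right of the press. Origin on the underside at mid-length; the jaws open to its own +x, the handle (22 mm wide, x = +27 to -100 mm) points to -x. The jaw opening is 42.5 mm wide between parallel faces, closed at x = +47, parallel to +90, flared to the tips at +100 mm
- jaw (a point): middle of the wrench's jaw opening, half-way up its thickness (x = +70 mm in the wrench's frame): where the nut's axis lies when the wrench is fully on (it can go 2 mm further)
- handle (a point): point on the wrench's handle at which to hold it, half-way up its thickness (x = -30 mm in the wrench's frame)
- lock (a joint): travel of the lock grip along the press's +y, m: 0 to 0.015 at the start, 0.060 at its end stop; takes about 2 N
- lock_top (a point): centre of the top of the lock grip, a black block 28 (x) x 20 (y) x 40 mm high on a 14 mm high, 110 mm long, 40 mm wide track in the middle of the beam's top; its top is 159 mm above the table
- mallet: wooden mallet lying on the other side of the press from the wrench: head 70 x 110 x 70 mm, handle 26 mm thick, 190 mm long in all; origin on the table at mid-length. To be left alone
- slab: marble slab 100 x 160 x 30 mm behind the press; origin at the underside's centre. To be left alone
- jar: amber glass jar, 66 mm thick, 85 mm high, behind the press; origin at the underside's centre. To be left alone
Things that resemble listed ones, but are neither listed nor needed, are in the scene too. Of the things shaped like the wrench, the steel one is meant.

How it is judged:
On the way, in this order (a step that is already met when the one before it is completed fails the run):
1. the nut is run down by the fingers until snug, at 2.4 rad or more, the wrench still lying on the table (value of joint nut_turn above 2.4 rad and contact force between the fingers and nut above 0.5 N and height (world z) of jaw below 0.03 m), for 0.1 s.
2. the nut is tightened by the wrench by 0.4 rad or more past snug, the wrench pressing on it (value of joint nut_nip above 0.4 rad and contact force between wrench and nut above 5 N), for 0.05 s.
3. the wrench is off the nut and flat on the table again (height (world z) of each of jaw, handle below 0.015 m and contact force between the fingers and wrench below 0.5 N and value of joint nut_turn above 2.4 rad and value of joint nut_nip above 0.35 rad), for 0.2 s.
4. then the lock grip is pushed to its end stop (value of joint lock above 0.056 m), for 0.1 s.
At the end, for the whole second after the job is handed in: The nut is seated and tight (free turn 2.4 rad or more of 2.7, stiff turn 0.35 rad or more of 0.5), the lock grip is within 4 mm of its end stop, and the wrench lies flat and still on the table (jaw centre and handle point both lower than 15 mm) (value of joint nut_turn above 2.4 rad and value of joint nut_nip above 0.35 rad and value of joint lock above 0.056 m and height (world z) of each of jaw, handle below 0.015 m and linear speed of wrench below 0.02 m/s); the robot touches nothing.
It fails at once if the mallet is moved more than 40 mm (distance of mallet from where it was at the start of the episode above 0.04 m).
It fails at once if the slab is moved more than 40 mm (distance of slab from where it was at the start of the episode above 0.04 m).
It fails at once if the jar is moved more than 40 mm or tipped (distance of jar from where it was at the start of the episode above 0.04 m or angle between jar's own z axis and vertical above 0.5 rad).
It also fails if it takes over 72 s, if anything falls off the work surface, if the arm or the gripper's body presses on something with over 40 N, if the wrist force passes 120 N, or if a joint passes its speed limit or range.

ROBOT

A 6-joint arm with a two-finger parallel gripper is mounted at the origin on the work surface. World frame = base frame: x ahead of the robot, y to its left, z up, the work surface at z = 0. Lengths are in m, angles in rad, forces in N, time in s.
With the tool pointing down it reaches from about 0.4 to 0.825 m from the base axis. Payload 7 kg.
Tool frame: the origin (TCP) lies on the centre line of the jaws, within the pads' length; the fingertips stand 22 mm ahead of it and the grasp point (between the pads) lies 3 mm ahead of it; z points along the fingers, y is the line along which they close (so a half turn about z gives the same grasp; the last joint's range is limited). The gripper opens to 88 mm and grips with 3 to 60 N. Pads are 19 mm wide; open, the fingers measure 130 mm over their backs; the gripper's body (78 mm by 193 mm) begins 47 mm behind the grasp point.
Start: joints at [1.588, 0.359, 0.012, 0, -1.224, -0.288], TCP at [0.181, 0.65, 0.211] pointing down, gripper open.
Joint ranges: [-3.07, 3.07], [-1.43, 2.12], [-1.02, 1.25], [-3.03, 1.67], [-3.05, -0], [-3.03, 3.03]. Speed limits (rad/s): [2.39, 2.39, 3.01, 3.14, 3.14, 3.14].

INTERFACE

Orientations are given as [roll, pitch, yaw] about the fixed x, y, z axes, in that order (R = Rz(yaw) Ry(pitch) Rx(roll)).
In Python, from station import arm gives the robot as it stands.
- The arm moves only by the tool arm_command, never from a script. Its argument "series" is one flat list of numbers, 7 for each row, row after row: the turn, a rotation vector about the tool's x, y, z each as a share of 90 degrees, from -1 to 1, then the shift along the tool's x, y, z each as a share of 0.1 m, from -1 to 1, then the opening, from 0 (shut) to 1 (fully open). A call has 1 to 8 rows; each row is the pose to reach, as a shift and turn from the pose commanded when the call began, along the tool's axes at that moment; what a row does not reach only later rows make up. A row lasts 1/8 s, in which the tool goes at most 62.5 mm and 10.7 degrees, less where a joint would pass 70% of its speed; a pose out of reach is approached as far as the arm can. A call with a number of a shift or a turn outside -1 to 1 is refused whole. A call with a gripper value outside its range is refused whole. The fingers move at their own pace and stop on an object; "force" is the grip in N (left out, the last holds). Time passes only in rows, so rows that repeat a pose let the fingers close. It gives the time, the measured TCP pose, the force, the opening and the grip force at its end, in the units of the state.
- arm.get_state(): the state, without advancing time (a new reading comes with each control period).
- arm.grab_frame(name): name is "side" or "top" or "wrist"; returns the picture (420x560x3 uint8, blue, green, red); there is no depth.
- arm.camera_model(name): a dict with "fovy" (degrees; the focal length in pixels is half the picture's height over the tangent of half this angle, whatever the lens; pixels are square), "cx", "cy" (the principal point, pixels), "pose" (4x4, takes a point from camera to world coordinates). Camera axes: x right, y down, z forward; pixel columns grow to the right and rows downward; lengths in m; the calibration is good to about 2 mm. A picture is of the moment at which its call begins: read the wrist's pose just before it. camera_model takes no time and is no camera call; for the wrist camera it gives the pose at the moment of the call.
- arm.job_done(): hands the job in; it is judged then, once.
The state is a dict: "t": time; "q": joint angles; "qd": joint speeds; "joint_efforts": joint torques, N m; "eef_pos": TCP position; "ee_rot": TCP orientation; "force": force on the tool from outside, world axes, zero at the start; "moment": the same for the moment, N m; "width": finger opening in m; "gripper_force": force on a finger pad.
Only numpy, scipy, OpenCV 4.12 (cv2) and the standard library are available. Lean on these libraries where they do the work, as an engineer would, in place of code of your own. Each camera call takes 0.05 s, during which the arm holds its last target. There are 200 camera calls.

## Working session

There is one attempt and no reset: what is moved stays moved. The work goes in short steps, Python scripts to look and compute and a tool call to move; the robot and the scene stay as the last step left them, time stands still between calls to the robot, and variables do not carry over. Pictures are saved under pics/ and viewed, at most 10 in all, crops included, and the job is handed in when it is done.

Besides the shell and the picture viewer there is one more tool, called after "Emit:" as name(argument=value, ...), one argument or row to a line, values as JSON. arm_command: Moves the arm, as the interface text tells. Its arguments: {"type":"object","properties":{"series":{"type":"array"},"force":{"type":"number"}},"required":["series"]}

```bash
mkdir -p pics; ls
python3 - <<'E'
from station import arm
import cv2,numpy as np
np.set_printoptions(precision=4,suppress=True)
print(arm.get_state())
for n in("top","side","wrist"):
    m=arm.camera_model(n);print(n,m)
    f=arm.grab_frame(n);cv2.imwrite(f"pics/{n}0.png",f)
E
```

```text
pics
{'t': 0.0, 'q': array([ 1.5881,  0.3594,  0.011 , -0.0004, -1.2241, -0.2881]), 'qd': array([-0.0003, -0.0004, -0.0005,  0.0003,  0.0001,  0.0007]), 'joint_efforts': array([  0.0023, -58.272 ,  29.3049,   6.9969,   0.0069,  -0.0002]), 'eef_pos': array([0.1805, 0.6499, 0.21  ]), 'ee_rot': array([ 3.1399, -0.0001, -0.2709]), 'force': array([-0.1591, -0.1828,  0.5917]), 'moment': array([ 0.0181, -0.0524, -0.0465]), 'gripper_force': 0.0, 'width': 0.08774828377915375}
top {'fovy': 55.83710666533305, 'cx': 279.139475646875, 'cy': 212.64892829216905, 'pose': array([[-0.0086, -0.9871,  0.1598,  0.3636],
       [-0.9998,  0.0057, -0.0185,  0.042 ],
       [ 0.0173, -0.16  , -0.987 ,  1.1663],
       [ 0.    ,  0.    ,  0.    ,  1.    ]])}
side {'fovy': 49.87750681574544, 'cx': 285.43787924553425, 'cy': 206.5793943707039, 'pose': array([[ 0.8805, -0.3089,  0.3595,  0.1192],
       [-0.4738, -0.5513,  0.6867, -0.7678],
       [-0.0139, -0.775 , -0.6319,  0.8714],
       [ 0.    ,  0.    ,  0.    ,  1.    ]])}
wrist {'fovy': 64.19571169526836, 'cx': 279.1713522004621, 'cy': 214.87571061358338, 'pose': array([[-0.2668, -0.9193, -0.2893,  0.2596],
       [-0.9638,  0.255 ,  0.0785,  0.628 ],
       [ 0.0016,  0.2998, -0.954 ,  0.3829],
       [ 0.    ,  0.    ,  0.    ,  1.    ]])}
```

View pics/top0.png

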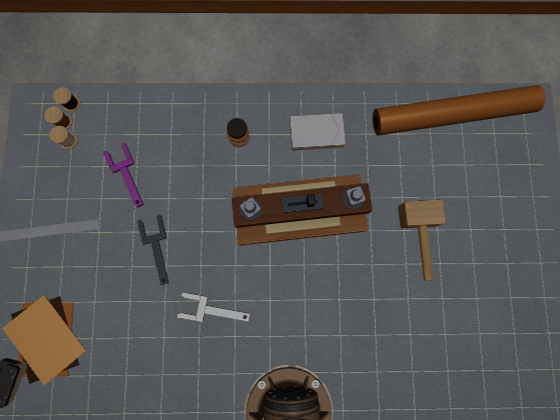

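View pics/side0.png

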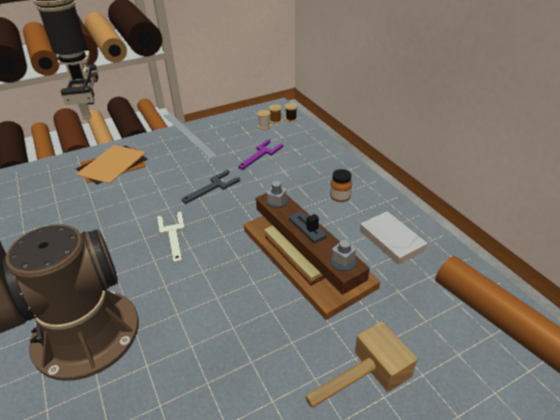

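Run:
```python
import cv2,numpy as np
t=cv2.imread("pics/top0.png");s=cv2.imread("pics/side0.png")
r=lambda a,w,h:cv2.resize(a,(w,h),interpolation=cv2.INTER_CUBIC)
a=r(t[170:250,225:380],620,320)
b=r(s[180:275,240:380],400,272);c=r(t[140:325,95:255],235,272)
im=np.vstack([np.hstack([a,np.zeros((320,15,3),np.uint8)]),np.hstack([b,c])])
cv2.imwrite("pics/crop0.png",im)
for p in [(153,250),(159,268),(160,272),(225,311),(240,316),(130,185)]:print(p,t[p[1],p[0]])
```

```text
(153, 250) [58 50 44]
(159, 268) [59 51 46]
(160, 272) [60 52 47]
(225, 311) [169 166 162]
(240, 316) [171 165 161]
(130, 185) [112  45 109]
```

View pics/crop0.png

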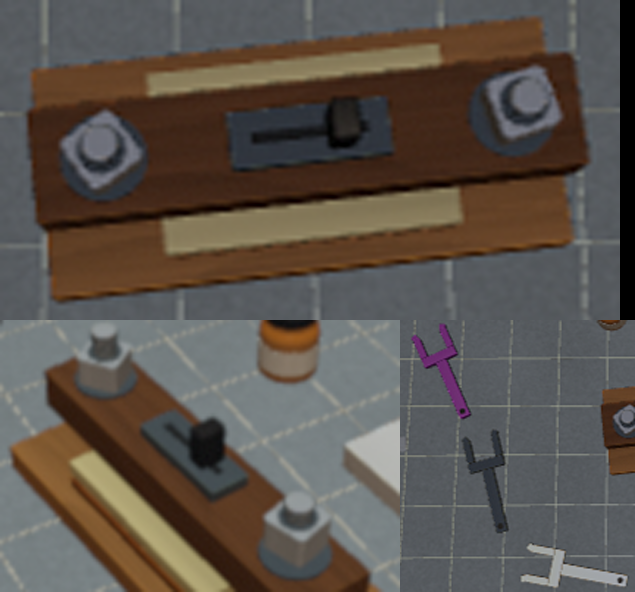

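```bash
cat > h.py <<'E'
import cv2,numpy as np
from station import arm
np.set_printoptions(precision=4,suppress=True)
H,W=420,560
def ray(m,u,v):
    f=H/2/np.tan(np.radians(m["fovy"])/2)
    P=m["pose"];d=P[:3,:3]@np.array([(u-m["cx"])/f,(v-m["cy"])/f,1.]);return P[:3,3],d
def onz(m,u,v,z):
    o,d=ray(m,u,v);return o+d*(z-o[2])/d[2]
def proj(m,p):
    f=H/2/np.tan(np.radians(m["fovy"])/2)
    c=m["pose"][:3,:3].T@(np.asarray(p)-m["pose"][:3,3]);return np.array([m["cx"]+f*c[0]/c[2],m["cy"]+f*c[1]/c[2]])
def tri(m1,p1,m2,p2):
    o1,d1=ray(m1,*p1);o2,d2=ray(m2,*p2)
    s=np.linalg.lstsq(np.c_[d1,-d2],o2-o1,rcond=None)[0]
    a,b=o1+d1*s[0],o2+d2*s[1];return (a+b)/2,np.linalg.norm(a-b)
E
python3 - <<'E'
from h import *
T=arm.camera_model("top");S=arm.camera_model("side")
t=cv2.imread("pics/top0.png");s=cv2.imread("pics/side0.png")
for n,p in dict(dark=(153,250),white=(212,308),mag=(125,175)).items():
    print(n,onz(T,*p,0.014))
# colors
for nm,im,p in [("nutL top",t,(246,214)),("nutR",t,(349,202)),("colL",t,(249,206)),("whiteS",s,(174,240)),("darkS",s,(205,190)),("nutS",s,(342,258)),("nutS top",s,(335,247)),("whiteT",t,(225,311)),("washerT",t,(246,218))]:
    print(nm,im[p[1]-1:p[1]+2,p[0]-1:p[0]+2].reshape(-1,3).mean(0))
# press rough corners of beam top, track corners from crop (scale 4, offset 225,170)
cr=lambda x,y:(225+x/4-.4,170+y/4-.4)
for n,p,z in [("bTL",(28,112),.105),("bTR",(573,55),.105),("bBR",(588,158),.105),("bBL",(38,220),.105),
  ("tTL",(228,112),.119),("tTR",(388,97),.119),("tBR",(393,154),.119),("tBL",(232,168),.119),("colL",(100,140),.165),("colR",(530,97),.165),("washL",(103,154),.109),("washR",(513,110),.109),("knob",(346,107),.159)]:
    print(n,onz(T,*cr(*p),z))
# same white/dark extents
hsv=cv2.cvtColor(t,cv2.COLOR_BGR2HSV)
for n,msk,roi in [("dark",(t.max(2)<75).astype(np.uint8),(125,205,60,90)),("white",(t.min(2)>125).astype(np.uint8),(170,285,90,45))]:
    x,y,w,h=roi;m=np.zeros_like(msk);m[y:y+h,x:x+w]=msk[y:y+h,x:x+w]
    c=max(cv2.findContours(m,0,2)[0],key=cv2.contourArea)
    r=cv2.minAreaRect(c);b=cv2.boxPoints(r);print(n,r);print(np.array([onz(T,*q,.014) for q in b]))
E
```

```text
dark [0.4431 0.3854 0.014 ]
white [0.2782 0.2126 0.014 ]
mag [0.6662 0.4775 0.014 ]
nutL top [100.3333  92.3333  91.3333]
nutR [53.2222 54.4444 57.7778]
colL [122.3333 112.2222 110.2222]
whiteS [190.6667 212.2222 204.6667]
darkS [69.3333 68.5556 61.5556]
nutS [77.     84.7778 92.1111]
nutS top [140.7778 140.5556 138.    ]
whiteT [169.     165.7778 162.    ]
washerT [51.8889 47.7778 47.6667]
bTL [0.5777 0.1513 0.105 ]
bTR [ 0.6159 -0.2232  0.105 ]
bBR [ 0.5438 -0.2303  0.105 ]
bBL [0.5035 0.1438 0.105 ]
tTL [0.5742 0.0154 0.119 ]
tTR [ 0.584  -0.0929  0.119 ]
tBR [ 0.5449 -0.0952  0.119 ]
tBL [0.536  0.0131 0.119 ]
colL [0.5471 0.0989 0.165 ]
colR [ 0.5739 -0.179   0.165 ]
washL [0.5477 0.1    0.109 ]
washR [ 0.5766 -0.1794  0.109 ]
knob [ 0.5691 -0.0602  0.159 ]
dark ((156.1170654296875, 250.04632568359375), (69.70335388183594, 25.77208137512207), 77.90524291992188)
[[0.5348 0.438  0.014 ]
 [0.5504 0.3654 0.014 ]
 [0.3532 0.3163 0.014 ]
 [0.3386 0.3872 0.014 ]]
white ((214.173095703125, 311.1346435546875), (69.81734466552734, 25.691213607788086), 11.309932708740234)
[[0.2548 0.3092 0.014 ]
 [0.3242 0.2972 0.014 ]
 [0.2843 0.1027 0.014 ]
 [0.2155 0.1167 0.014 ]]
```

Candidates for the steel wrench: dark grey (153,250), ivory-white (212,308; out of reach and near the base), magenta (125,175). The dark one matches the steel washers. I'll check it with the wrist camera and then look at the right nut, whose column stands out least.

Emit:
arm_command(
  series=[0,0,0,0.42,0.23,-0.2,1,0,0,0,0.83,0.47,-0.4,1],
)

```text
t: 0.4
eef_pos: [0.2483, 0.582, 0.2505]
ee_rot: [3.14, -0.0, -0.27]
force: [-0.1, 0.2, 0.4]
width: 0.0878
gripper_force: 0.0
```

Emit:
arm_command(
  series=[0,0,0,0.42,0.23,0,1,0,0,0,0.83,0.47,0,1],
)

```text
t: 0.65
eef_pos: [0.3162, 0.5142, 0.251]
ee_rot: [-3.141, 0.0, -0.271]
force: [0.2, 1.0, 0.2]
width: 0.0872
gripper_force: 0.0
```

Emit:
arm_command(
  series=[0,0,0,0.42,0.23,0,1,0,0,0,0.83,0.47,0,1],
)

```text
t: 0.9
eef_pos: [0.3836, 0.4466, 0.2508]
ee_rot: [3.141, 0.0, -0.271]
force: [0.3, 1.0, -0.7]
width: 0.0875
gripper_force: 0.0
```

Emit:
arm_command(
  series=[0,0,-0.11,0.42,0.23,0,1,0,0,-0.22,0.83,0.47,0,1,0,0,-0.33,0.83,0.47,0,1,0,0,-0.33,0.83,0.47,0,1],
)

```text
t: 1.4
eef_pos: [0.4505, 0.3799, 0.2508]
ee_rot: [3.141, 0.0, 0.245]
force: [0.7, 0.7, 0.4]
width: 0.0876
gripper_force: 0.0
```

Run:
```python
from h import *
s=arm.get_state();print(s["t"],s["eef_pos"],s["ee_rot"],s["q"])
m=arm.camera_model("wrist");f=arm.grab_frame("wrist");cv2.imwrite("pics/w1.png",f);np.save("w1pose",m["pose"])
```

```text
1.4 [0.4505 0.3799 0.2508] [3.1414 0.0003 0.2452] [ 1.032   0.1954 -0.1216 -0.0001 -1.2541  0.784 ]
```

View pics/w1.png

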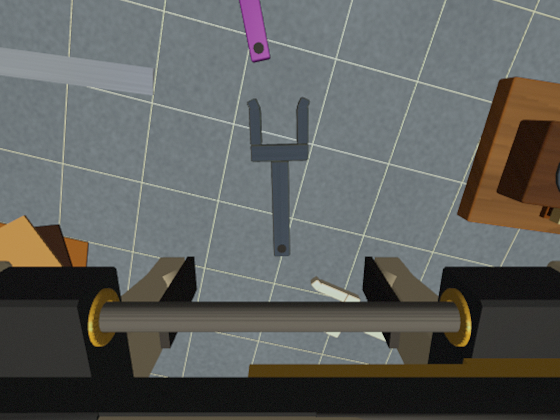

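The dark wrench (jaw tips about (250,100) and (305,100), handle end (282,250)) has steel's colour and the right proportions, so that's the one. The magenta and white ones are look-alikes. Next, look at both nuts.

Emit:
arm_command(
  series=[0,0,0,-0.03,0.47,-0.1,1,0,0,0,-0.07,0.93,-0.2,1],
)

```text
t: 1.7
eef_pos: [0.4657, 0.2883, 0.2708]
ee_rot: [3.141, 0.001, 0.246]
force: [-0.1, -0.2, 1.2]
width: 0.0872
gripper_force: 0.0
```

Emit:
arm_command(
  series=[0,0,0,-0.03,0.47,0,1,0,0,0,-0.07,0.93,0,1],
)

```text
t: 1.95
eef_pos: [0.4819, 0.196, 0.2712]
ee_rot: [-3.141, -0.0, 0.245]
force: [0.9, -0.5, -0.2]
width: 0.0878
gripper_force: 0.0
```

Emit:
arm_command(
  series=[0,0,0,-0.03,0.47,0,1,0,0,0,-0.07,0.93,0,1],
)

```text
t: 2.2
eef_pos: [0.4981, 0.1041, 0.2711]
ee_rot: [-3.141, -0.0, 0.245]
force: [1.2, -0.0, 0.0]
width: 0.0879
gripper_force: 0.0
```

Emit:
arm_command(
  series=[0,0,0,-0.03,0.47,0,1,0,0,0,-0.07,0.93,0,1],
)

```text
t: 2.45
eef_pos: [0.5142, 0.0122, 0.2711]
ee_rot: [-3.142, -0.0, 0.245]
force: [0.7, 1.2, 0.2]
width: 0.0877
gripper_force: 0.0
```

Emit:
arm_command(
  series=[0,0,0.09,-0.03,0.47,0,1,0,0,0.09,-0.07,0.93,0,1,0,0,0.09,-0.07,0.93,0,1,0,0,0.09,-0.07,0.93,0,1],
)

```text
t: 2.95
eef_pos: [0.5301, -0.0785, 0.2708]
ee_rot: [-3.141, 0.0, 0.104]
force: [0.3, 0.3, 0.2]
width: 0.0878
gripper_force: 0.0
```

Run:
```python
from h import *
s=arm.get_state();print(s["t"],s["eef_pos"],s["ee_rot"],s["q"])
m=arm.camera_model("wrist");f=arm.grab_frame("wrist");cv2.imwrite("pics/w2.png",f);np.save("w2pose",m["pose"])
# wrench
m["pose"]=np.load("w1pose.npy");f=cv2.imread("pics/w1.png")
k=(f.max(2)<80).astype(np.uint8);k[255:]=0;k[:80]=0;k[:,:200]=0;k[:,340:]=0
c=max(cv2.findContours(k,0,2)[0],key=cv2.contourArea)
P=np.array([onz(m,*q,.014)[:2] for q in c[:,0,:]],np.float32)*1000
r=cv2.minAreaRect(P);print(r,cv2.boxPoints(r)/1000)
```

```text
2.95 [ 0.5301 -0.0785  0.2708] [-3.1414  0.0003  0.1039] [ 0.2188  0.0941 -0.1975 -0.0002 -1.2795  1.456 ]
((447.06024169921875, 378.36175537109375), (195.50723266601562, 70.81907653808594), 15.250290870666504) [[0.3434 0.3868]
 [0.3621 0.3185]
 [0.5507 0.3699]
 [0.5321 0.4382]]
```

View pics/w2.png

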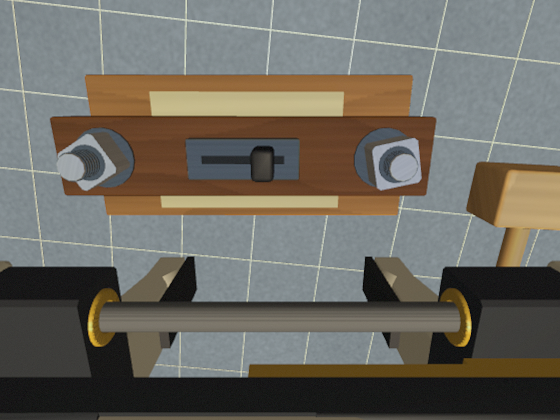

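The wrist view shows the left nut at (88,162) and the right nut at (397,163). I'll measure each nut's top face with a mask, testing its height against the known 52 mm / 40 mm size and the column axis.

Run:
```python
from h import *
m=arm.camera_model("wrist");m["pose"]=np.load("w2pose.npy");f=cv2.imread("pics/w2.png")
for n,(x,y,w,h) in dict(L=(50,125,90,70),R=(350,125,80,70)).items():
    roi=f[y:y+h,x:x+w];print(n)
    cv2.imwrite(f"pics/_{n}.png",cv2.resize(roi,None,fx=5,fy=5,interpolation=cv2.INTER_CUBIC))
a=cv2.imread("pics/_L.png");b=cv2.imread("pics/_R.png")
s=cv2.imread("pics/side0.png")
c=cv2.resize(s[175:215,255:300],None,fx=5,fy=5,interpolation=2);d=cv2.resize(s[232:280,322:366],None,fx=5,fy=5,interpolation=2)
im=np.zeros((600,800,3),np.uint8)
im[:350,:395]=a[:,:395];im[:350,400:800]=b
im[355:555,:225]=c;im[355:595,400:620]=d
cv2.imwrite("pics/crop2.png",im)
```

```text
L
R
```

View pics/crop2.png

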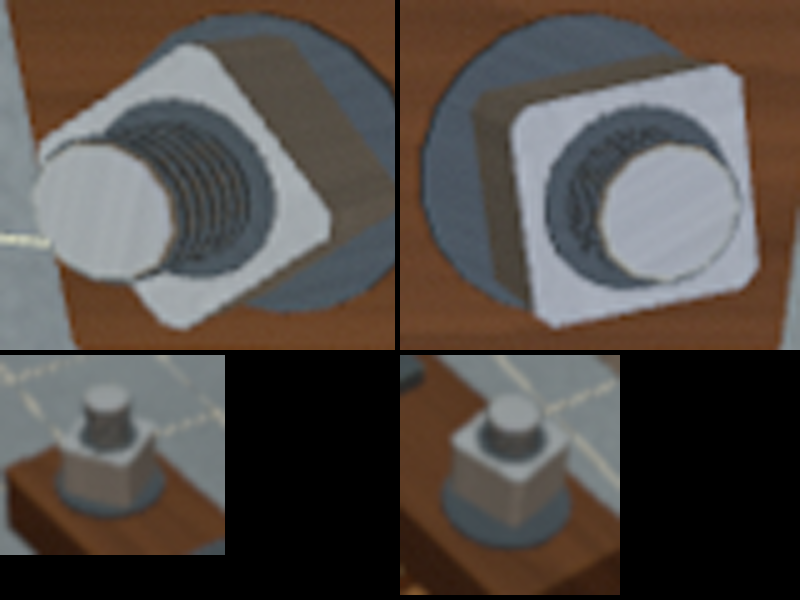

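Run:
```python
from h import *
m=arm.camera_model("wrist");m["pose"]=np.load("w2pose.npy")
R=lambda x,y:(350+(x-400)/5-.4,125+y/5-.4)
L=lambda x,y:(50+x/5-.4,125+y/5-.4)
E={"R":[[(530,105),(725,67)],[(743,85),(757,265)],[(735,290),(560,325)],[(533,305),(513,130)]]}
E["L"]=[[(45,140),(180,47)],[(212,50),(328,210)],[(325,242),(190,327)]]
for n,g in (("R",R),("L",L)):
  col=onz(m,*g(*((670,212) if n=="R" else (102,210))),.165); wash=onz(m,*g(*((563,160) if n=="R" else (262,162))),.109)
  print(n,"col",col,"wash approx",wash)
  for z in(.139,.144,.149):
    S=[np.array([onz(m,*g(*p),z)[:2] for p in e]) for e in E[n]]
    ang=[np.degrees(np.arctan2(*(s[1]-s[0])[::-1]))%90 for s in S]
    def off(s):
        d=s[1]-s[0];d/=np.linalg.norm(d);nn=np.array([-d[1],d[0]]);return abs(nn@(s.mean(0)-col[:2]))
    print(z,np.array(ang),"edge dist from col axis",[round(1000*off(s),1) for s in S])
# side view check
Sm=arm.camera_model("side")
print("knob top",onz(m,262,152,.159))
s=arm.get_state();print(s["eef_pos"])
```

```text
R col [ 0.5771 -0.1786  0.165 ] wash approx [ 0.5781 -0.1769  0.109 ]
0.139 [17.0414 17.5328 17.7956 17.2604] edge dist from col axis [np.float64(18.0), np.float64(23.5), np.float64(23.1), np.float64(17.8)]
0.144 [17.0414 17.5328 17.7956 17.2604] edge dist from col axis [np.float64(18.8), np.float64(21.6), np.float64(21.7), np.float64(19.0)]
0.149 [17.0414 17.5328 17.7956 17.2604] edge dist from col axis [np.float64(19.6), np.float64(19.7), np.float64(20.2), np.float64(20.2)]
L col [0.5483 0.0983 0.165 ] wash approx [0.5486 0.0999 0.109 ]
0.139 [37.0159 35.9434 36.1464] edge dist from col axis [np.float64(19.7), np.float64(19.5), np.float64(20.6)]
0.144 [37.0159 35.9434 36.1464] edge dist from col axis [np.float64(18.5), np.float64(22.0), np.float64(21.0)]
0.149 [37.0159 35.9434 36.1464] edge dist from col axis [np.float64(17.3), np.float64(24.6), np.float64(21.5)]
knob top [ 0.5764 -0.0597  0.159 ]
[ 0.5302 -0.0781  0.2709]
```

Right nut is the loose one: its top is at z≈0.1485, so about 9.5 mm off the washer, flats at 17.4°, axis (0.577,-0.178). Moving above it.

Emit:
arm_command(
  series=[0,0,-0.06,0.18,0.5,0.25,1,0,0,-0.127,0.36,1.0,0.5,1,0,0,-0.127,0.36,1.0,0.5,1,0,0,-0.127,0.36,1.0,0.5,1],
)

```text
t: 3.5
eef_pos: [0.5768, -0.1737, 0.2209]
ee_rot: [-3.142, 0.0, 0.305]
force: [-0.1, 1.0, 0.3]
width: 0.0877
gripper_force: 0.0
```

```bash
cat >> h.py <<'E'
def togo(p,yaw=None):
    s=arm.get_state();e=s["eef_pos"];y=s["ee_rot"][2];d=np.asarray(p)-e
    c,n=np.cos(y),np.sin(y)
    print("t",round(s["t"],2),"pos",e,"rot",s["ee_rot"],"w",round(s["width"],4),"F",s["force"],"M",s["moment"])
    print("shift/0.1:",10*np.array([d[0]*c+d[1]*n,d[0]*n-d[1]*c,-d[2]]),"turn:",None if yaw is None else round(-(yaw-y)/(np.pi/2),3))
E
python3 -c "
from h import *
togo([.577,-.178,.1445],.304)"
```

```text
t 3.5 pos [ 0.5768 -0.1737  0.2209] rot [-3.1415  0.0004  0.3052] w 0.0877 F [-0.0956  1.0449  0.3226] M [-0.0107  0.0026  0.0005]
shift/0.1: [-0.0106  0.0421  0.764 ] turn: 0.001
```

Emit:
arm_command(
  series=[0,0,0,-0.01,0.04,0.25,1,0,0,0,-0.01,0.04,0.5,1,0,0,0,-0.01,0.04,0.764,1,0,0,0,-0.01,0.04,0.764,0.3,0,0,0,-0.01,0.04,0.764,0.3,0,0,0,-0.01,0.04,0.764,0.3,0,0,0,-0.01,0.04,0.764,0.3,0,0,0,-0.01,0.04,0.764,0.3],
  force=20,
)

```text
t: 4.5
eef_pos: [0.577, -0.1788, 0.145]
ee_rot: [3.141, -0.001, 0.306]
force: [-0.0, -0.3, 0.3]
width: 0.043
gripper_force: 0.0
```

```bash
python3 -c "
from h import *
togo([.577,-.178,.1445],.304)"
```

```text
t 4.5 pos [ 0.577  -0.1788  0.145 ] rot [ 3.1414 -0.0006  0.3055] w 0.043 F [-0.0061 -0.3344  0.2799] M [-0.0922 -0.04    0.0158]
shift/0.1: [ 0.0025 -0.0074  0.0049] turn: 0.001
```

Not yet touching, so I'll close further and then turn.

Emit:
arm_command(
  series=[0,0,0,0,0,0,0,0,0,0,0,0,0,0,0,0,0,0,0,0,0],
  force=20,
)

```text
t: 4.88
eef_pos: [0.5767, -0.1784, 0.1445]
ee_rot: [-3.141, 0.0, 0.306]
force: [-0.2, 2.7, 0.6]
width: 0.0228
gripper_force: 20.0
```

Emit:
arm_command(
  series=[0,0,0.11,0,0,0.01,0,0,0,0.22,0,0,0.017,0,0,0,0.33,0,0,0.026,0,0,0,0.44,0,0,0.035,0,0,0,0.55,0,0,0.043,0,0,0,0.66,0,0,0.052,0,0,0,0.77,0,0,0.06,0,0,0,0.88,0,0,0.069,0],
)

```text
t: 5.88
eef_pos: [0.578, -0.1818, 0.142]
ee_rot: [-3.141, -0.006, -1.081]
force: [-7.8, -7.8, 22.7]
width: 0.0231
gripper_force: 20.0
```

```bash
python3 -c "
from h import *
togo([.577,-.178,.135],.304-1.9)"
```

```text
t 5.88 pos [ 0.578  -0.1818  0.142 ] rot [-3.141  -0.0062 -1.0806] w 0.0231 F [-7.8311 -7.7876 22.6525] M [-2.9178  3.2249  0.2183]
shift/0.1: [-0.038  -0.0092  0.07  ] turn: 0.328
```

Run:
```python
from h import *
w=arm.grab_frame("wrist");s=arm.grab_frame("side")
im=np.hstack([w[60:300,150:410],cv2.resize(s[190:310,290:420],(390,360),interpolation=2)[:240] if 0 else cv2.resize(s[190:310,290:420],(260,240),interpolation=2)])
cv2.imwrite("pics/c3.png",im)
```

```text
(no output)
```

View pics/c3.png

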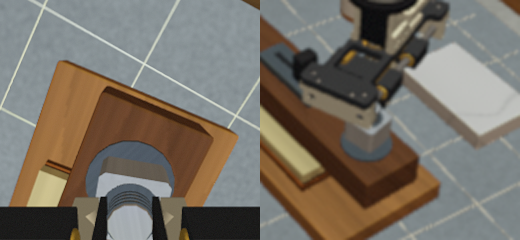

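Run:
```python
from h import *
m=arm.camera_model("wrist");m["pose"]=np.load("w2pose.npy")
e=np.array([.5301,-.0785,.2708]);y=.104
X=np.array([np.cos(y),np.sin(y),0]);Y=np.array([np.sin(y),-np.cos(y),0]);Z=np.array([0,0,-1])
for z in (-.04,-.02,0,.022):
  print(z,[proj(m,e+a*X+s*.044*Y+z*Z).round(0) for s in(-1,1) for a in(-.0095,.0095)])
T=arm.camera_model("top");S=arm.camera_model("side")
print(tri(T,(225+530/4-.4,170+97/4-.4),S,(322+(512-400)/5-.4,232+(410-355)/5-.4)))
togo([.577,-.178,.135])
```

```text
-0.04 [array([182., 318.]), array([179., 281.]), array([373., 318.]), array([377., 281.])]
-0.02 [array([193., 295.]), array([190., 262.]), array([363., 295.]), array([366., 262.])]
0 [array([202., 277.]), array([199., 246.]), array([355., 277.]), array([357., 246.])]
0.022 [array([209., 260.]), array([207., 232.]), array([347., 260.]), array([349., 232.])]
(array([ 0.5739, -0.1788,  0.1667]), np.float64(0.0007694712979875225))
t 5.97 pos [ 0.5779 -0.1817  0.1419] rot [-3.1409 -0.006  -1.0801] w 0.0228 F [-6.7066 -7.2355 21.7372] M [-2.7962  2.4525  0.0049]
shift/0.1: [-0.0373 -0.0094  0.0693] turn: None
```

The fingers closed on the column above the nut, so the tips sit higher than I computed. Before going on I'll back off and measure where the tips really are.

Emit:
arm_command(
  series=[0,0,0,0,0,-0.06,0.6,0,0,0,0,0,-0.06,1,0,0,0,0,0,-0.06,1,0,0,0,0,0,-0.06,1,0,0,0,0,0,-0.5,1,0,0,0,0,0,-0.9,1,0,0,0,0,0,-0.9,1],
)

```text
t: 6.85
eef_pos: [0.5788, -0.1789, 0.2312]
ee_rot: [-3.137, -0.004, -1.076]
force: [0.1, 0.9, -0.2]
width: 0.0855
gripper_force: 0.0
```

Run:
```python
from h import *
togo([.577,-.178,.135],.304-1.9)
m=arm.camera_model("wrist");np.save("w4pose",m["pose"]);w=arm.grab_frame("wrist");s=arm.grab_frame("side")
cv2.imwrite("pics/w4.png",w);cv2.imwrite("pics/s4.png",s)
r=s[130:280,280:430]
im=np.hstack([w[100:340,140:440],cv2.resize(r,(480,480),interpolation=2)[:240] if 0 else cv2.resize(r,(240,240),interpolation=2)])
im=np.zeros((600,800,3),np.uint8);im[:300,:420]=w[60:360,70:490];im[:375,425:800]=cv2.resize(r,(375,375),interpolation=2)
cv2.imwrite("pics/c4.png",im[:380])
```

```text
t 6.85 pos [ 0.5788 -0.1789  0.2312] rot [-3.1366 -0.0036 -1.076 ] w 0.0855 F [ 0.1372  0.919  -0.1893] M [ 0.1341 -0.0644  0.0146]
shift/0.1: [-0.0166  0.0118  0.9618] turn: 0.331
```

View pics/c4.png

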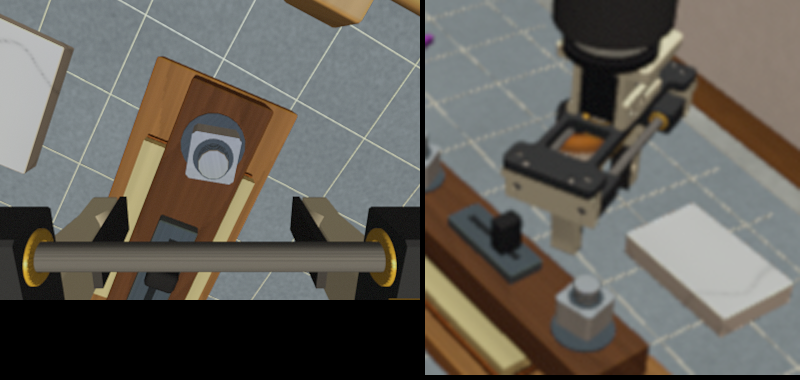

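Run:
```python
from h import *
from scipy.spatial.transform import Rotation as R
S=arm.camera_model("side");st=arm.get_state();M=R.from_euler("xyz",st["ee_rot"]).as_matrix();e=st["eef_pos"]
for z in(-.04,-.02,0,.022):
  print(z,[proj(S,e+M@np.array([a,s*.043,z])).round(0) for s in(-1,1) for a in(-.0095,.0095)])
m=arm.camera_model("wrist")
for z in(-.02,0,.022,.066,.083): print(z,proj(m,e+M@[0,0,z]))
# nut top face in w4
w=cv2.imread("pics/w4.png")
k=cv2.inRange(w,(140,135,135),(255,255,255));k[:175]=0;k[258:]=0;k[:,:245]=0;k[:,320:]=0
c=max(cv2.findContours(k,0,2)[0],key=cv2.contourArea);r=cv2.minAreaRect(c);print(r,cv2.boxPoints(r))
for z in(.139,.144,.149):
  q=np.array([onz(m,*p,z)[:2] for p in cv2.boxPoints(r)]);d=q-np.roll(q,-1,0);print(z,q.mean(0),np.linalg.norm(d,axis=1),np.degrees(np.arctan2(d[:,1],d[:,0]))%90)
```

```text
-0.04 [array([353., 195.]), array([361., 198.]), array([334., 217.]), array([343., 220.])]
-0.02 [array([353., 203.]), array([360., 205.]), array([334., 224.]), array([342., 228.])]
0 [array([352., 210.]), array([360., 212.]), array([333., 231.]), array([341., 235.])]
0.022 [array([351., 217.]), array([359., 220.]), array([333., 239.]), array([341., 242.])]
-0.02 [279.548  278.8573]
0 [279.5069 261.8222]
0.022 [279.4703 246.6509]
0.066 [279.4154 223.8761]
0.083 [279.3987 216.9827]
((283.1081237792969, 217.35134887695312), (49.31969451904297, 46.68931198120117), 9.462322235107422) [[254.946  236.3243]
 [262.6216 190.2703]
 [311.2703 198.3784]
 [303.5946 244.4324]]
0.139 [ 0.5729 -0.1776] [0.04   0.0397 0.0404 0.0414] [18.3005 18.6548 20.8076 18.2239]
0.144 [ 0.5737 -0.179 ] [0.0392 0.0389 0.0396 0.0406] [18.3005 18.6548 20.8076 18.2239]
0.149 [ 0.5745 -0.1804] [0.0385 0.0381 0.0388 0.0398] [18.3005 18.6548 20.8076 18.2239]
```

The views disagree with the stated finger length: the tips are really about 7–15 mm behind the TCP, not 22 mm ahead. The nut is still at about 18°. I'll go lower and close on it at the nearest flat.

Emit:
arm_command(
  series=[0,0,0.11,-0.01,0.01,0.4,1,0,0,0.11,-0.01,0.01,0.8,1,0,0,0.11,-0.01,0.01,0.92,1,0,0,0.11,-0.01,0.01,1.0,1,0,0,0.11,-0.01,0.01,1.0,1],
)

```text
t: 7.58
eef_pos: [0.5759, -0.1784, 0.128]
ee_rot: [-3.141, -0.0, -1.249]
force: [-0.2, -0.1, -0.8]
width: 0.0877
gripper_force: 0.0
```

```bash
python3 -c "
from h import *
togo([.577,-.1785,.130],-1.25)"
```

```text
t 7.58 pos [ 0.5759 -0.1784  0.128 ] rot [-3.1414 -0.0003 -1.2491] w 0.0877 F [-0.1765 -0.0943 -0.8425] M [ 0.1567 -0.0272 -0.0784]
shift/0.1: [ 0.0046 -0.0104 -0.0199] turn: 0.001
```

Emit:
arm_command(
  series=[0,0,0,0,-0.01,0,0,0,0,0,0,-0.01,0,0,0,0,0,0,-0.01,0,0,0,0,0,0,-0.01,0,0,0,0,0,0,-0.01,0,0,0,0,0,0,-0.01,0,0],
  force=20,
)

```text
t: 8.32
eef_pos: [0.5761, -0.1781, 0.1278]
ee_rot: [3.141, -0.0, -1.249]
force: [-1.6, -1.0, 1.1]
width: 0.0395
gripper_force: 20.0
```

```bash
python3 -c "
from h import *
togo([.577,-.1785,.130],-1.25)
s=arm.grab_frame('side');cv2.imwrite('pics/c5.png',cv2.resize(s[170:300,280:430],(600,520),interpolation=2))"
```

```text
t 8.32 pos [ 0.5761 -0.1781  0.1278] rot [ 3.141  -0.     -1.2495] w 0.0395 F [-1.5844 -0.954   1.1435] M [-0.0217  0.5203 -0.0088]
shift/0.1: [ 0.0061 -0.0072 -0.0222] turn: 0.0
```

View pics/c5.png

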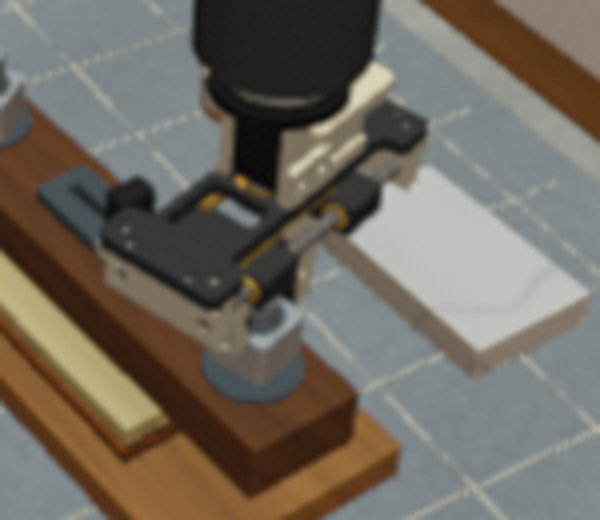

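The width reads 39.5 mm, so the fingers are on the nut. I'll turn in small portions and watch the moment.

Emit:
arm_command(
  series=[0,0,0.06,0,0,0.005,0,0,0,0.12,0,0,0.01,0,0,0,0.18,0,0,0.014,0,0,0,0.18,0,0,0.014,0],
  force=20,
)

```text
t: 8.88
eef_pos: [0.5762, -0.1781, 0.1263]
ee_rot: [3.141, -0.0, -1.532]
force: [-1.8, -0.7, 1.2]
width: 0.0394
gripper_force: 20.0
```

```bash
python3 -c "
from h import *
togo([.577,-.1785,.130],-1.25-.2827)"
```

```text
t 8.88 pos [ 0.5762 -0.1781  0.1263] rot [ 3.1412 -0.0001 -1.5317] w 0.0394 F [-1.7558 -0.7062  1.2194] M [-0.1085  0.5374 -0.1494]
shift/0.1: [ 0.0044 -0.0075 -0.0372] turn: 0.001
```

Emit:
arm_command(
  series=[0,0,0.06,0,0,0.005,0,0,0,0.12,0,0,0.01,0,0,0,0.18,0,0,0.014,0,0,0,0.18,0,0,0.014,0],
  force=20,
)

```text
t: 9.38
eef_pos: [0.5764, -0.1781, 0.1249]
ee_rot: [3.142, -0.0, -1.813]
force: [-0.7, -0.9, 2.3]
width: 0.0395
gripper_force: 20.0
```

```bash
python3 -c "
from h import *
togo([.577,-.1785,.130],-1.25-.2827)"
```

```text
t 9.38 pos [ 0.5764 -0.1781  0.1249] rot [ 3.1415 -0.0002 -1.8126] w 0.0395 F [-0.7044 -0.9426  2.2745] M [-0.2689  0.3846 -0.1491]
shift/0.1: [ 0.0021 -0.0071 -0.051 ] turn: -0.178
```

Emit:
arm_command(
  series=[0,0,0.09,0,0,0.007,0,0,0,0.18,0,0,0.014,0,0,0,0.27,0,0,0.021,0,0,0,0.36,0,0,0.028,0,0,0,0.36,0,0,0.028,0],
  force=20,
)

```text
t: 10.0
eef_pos: [0.5765, -0.1782, 0.1221]
ee_rot: [-3.141, -0.0, -2.377]
force: [0.6, -2.4, 1.2]
width: 0.0396
gripper_force: 20.0
```

```bash
python3 -c "
from h import *
togo([.577,-.1785,.130],-1.25-.2827)"
```

```text
t 10.0 pos [ 0.5765 -0.1782  0.1221] rot [-3.1413 -0.0001 -2.3768] w 0.0396 F [ 0.6453 -2.3652  1.1566] M [-0.8417  0.0659 -0.2636]
shift/0.1: [-0.0016 -0.0052 -0.0793] turn: -0.537
```

Emit:
arm_command(
  series=[0,0,0.09,0,0,0.007,0,0,0,0.18,0,0,0.014,0,0,0,0.25,0,0,0.02,0,0,0,0.25,0,0,0.02,0],
  force=20,
)

```text
t: 10.5
eef_pos: [0.5766, -0.1784, 0.1201]
ee_rot: [-3.141, -0.0, -2.768]
force: [0.0, -3.9, 0.6]
width: 0.0396
gripper_force: 20.0
```

```bash
python3 -c "
from h import *
togo([.577,-.1785,.130],-1.25-.2827)"
```

```text
t 10.5 pos [ 0.5766 -0.1784  0.1201] rot [-3.1411 -0.     -2.7681] w 0.0396 F [ 0.0364 -3.8578  0.5524] M [-1.4797 -0.1176 -0.1266]
shift/0.1: [-0.0037 -0.0026 -0.0987] turn: -0.786
```

Emit:
arm_command(
  series=[0,0,0.08,0,0,0.006,0,0,0,0.16,0,0,0.012,0,0,0,0.2,0,0,0.015,0,0,0,0.2,0,0,0.015,0],
  force=20,
)

```text
t: 11.0
eef_pos: [0.5776, -0.1782, 0.1191]
ee_rot: [-3.141, 0.002, -3.081]
force: [2.4, -4.1, 1.9]
width: 0.0397
gripper_force: 20.6
```

```bash
python3 -c "
from h import *
togo([.577,-.1785,.130],-1.25-.2827)"
```

```text
t 11.0 pos [ 0.5776 -0.1782  0.1191] rot [-3.1408  0.002  -3.081 ] w 0.0397 F [ 2.3726 -4.0678  1.8828] M [-1.3665 -1.0135  0.6147]
shift/0.1: [ 0.006  -0.0026 -0.1087] turn: -0.986
```

The moment has reversed sign and grown to 0.6 N m, so the nut is snug after about 1.83 rad. Releasing and rising to measure the nut.

Emit:
arm_command(
  series=[0,0,0,0,0,0,1,0,0,0,0,0,0,1,0,0,0,0,0,0,1,0,0,0,0,0,-0.5,1,0,0,0,0,0,-1.0,1,0,0,0,0,0,-1.0,1,0,0,0,0,0,-1.0,1],
)

```text
t: 11.88
eef_pos: [0.576, -0.1777, 0.2182]
ee_rot: [3.141, -0.0, -3.087]
force: [-0.1, 0.2, -0.6]
width: 0.0874
gripper_force: 0.0
```

Run:
```python
from h import *
togo([.577,-.1785,.130])
m=arm.camera_model("wrist");w=arm.grab_frame("wrist");cv2.imwrite("pics/w6.png",w);np.save("w6pose",m["pose"])
k=cv2.inRange(w,(135,130,130),(255,255,255));k[:150]=0;k[262:]=0;k[:,:225]=0;k[:,340:]=0
c=max(cv2.findContours(k,0,2)[0],key=cv2.contourArea);h=cv2.convexHull(c);r=cv2.minAreaRect(h);print(r,cv2.contourArea(c))
for z in(.139,.144):
  q=np.array([onz(m,*p,z)[:2] for p in h[:,0,:]],np.float32)*1000
  rr=cv2.minAreaRect(q);print(z,rr)
im=np.hstack([cv2.resize(w[140:270,210:350],(560,520),interpolation=2)])
cv2.imwrite("pics/c6.png",im)
```

```text
t 11.88 pos [ 0.576  -0.1777  0.2182] rot [ 3.1409 -0.0002 -3.0871] w 0.0874 F [-0.1328  0.1649 -0.5649] M [ 0.0774 -0.1108  0.0105]
shift/0.1: [-0.0096 -0.0087  0.8819] turn: None
((277.93084716796875, 217.3855438232422), (49.721153259277344, 50.91733169555664), 85.42607879638672) 2309.0
0.139 ((576.7737426757812, -178.78594970703125), (41.34518051147461, 39.80314254760742), 8.225617408752441)
0.144 ((575.155029296875, -178.86306762695312), (40.524803161621094, 39.0134391784668), 8.225624084472656)
```

View pics/c6.png

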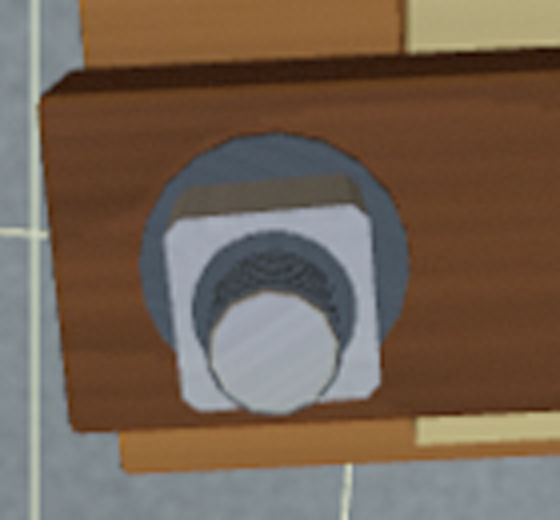

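The nut now has flats at about 8.4° and its top at z=0.139, so it is seated. Now fetching the wrench at gripper yaw 0.266.

Emit:
arm_command(
  series=[0,0,-0.117,0.05,0.2,-0.1,1,0,0,-0.234,0.1,0.4,-0.2,1,0,0,-0.35,0.15,0.6,-0.2,1,0,0,-0.47,0.2,0.8,-0.2,1,0,0,-0.59,0.25,0.915,-0.2,1,0,0,-0.7,0.25,0.915,-0.2,1,0,0,-0.82,0.25,0.915,-0.2,1,0,0,-0.94,0.25,0.915,-0.2,1],
)

```text
t: 12.92
eef_pos: [0.5457, -0.0879, 0.237]
ee_rot: [3.139, -0.0, -1.606]
force: [0.3, -0.3, -0.7]
width: 0.0877
gripper_force: 0.0
```

Emit:
arm_command(
  series=[0,0,-0.117,-0.2,0.1,0,1,0,0,-0.234,-0.4,0.2,0,1,0,0,-0.35,-0.6,0.3,0,1,0,0,-0.47,-0.887,0.336,0,1,0,0,-0.59,-0.887,0.336,0,1,0,0,-0.7,-0.887,0.336,0,1,0,0,-0.82,-0.887,0.336,0,1,0,0,-0.94,-0.887,0.336,0,1],
)

```text
t: 13.92
eef_pos: [0.5159, 0.0019, 0.2371]
ee_rot: [3.141, 0.003, -0.132]
force: [1.4, -0.4, 0.1]
width: 0.0876
gripper_force: 0.0
```

Emit:
arm_command(
  series=[0,0,0,-0.18,-0.44,0,1,0,0,0,-0.36,-0.88,0,1],
)

```text
t: 14.18
eef_pos: [0.4921, 0.0945, 0.2371]
ee_rot: [3.14, 0.002, -0.14]
force: [1.4, -0.2, -0.8]
width: 0.0877
gripper_force: 0.0
```

Emit:
arm_command(
  series=[0,0,0,-0.18,-0.44,0,1,0,0,0,-0.36,-0.88,0,1],
)

```text
t: 14.42
eef_pos: [0.4684, 0.1873, 0.2373]
ee_rot: [3.14, 0.002, -0.138]
force: [0.9, 0.3, -0.4]
width: 0.0876
gripper_force: 0.0
```

Emit:
arm_command(
  series=[0,0,0,-0.18,-0.44,0,1,0,0,0,-0.36,-0.88,0,1],
)

```text
t: 14.68
eef_pos: [0.4449, 0.2794, 0.2372]
ee_rot: [3.14, 0.001, -0.138]
force: [1.2, -0.5, -0.5]
width: 0.0875
gripper_force: 0.0
```

Emit:
arm_command(
  series=[0,0,-0.1,-0.18,-0.44,0,1,0,0,-0.2,-0.36,-0.88,0,1,0,0,-0.255,-0.36,-0.88,0,1,0,0,-0.255,-0.36,-0.88,0,1],
)

```text
t: 15.18
eef_pos: [0.4218, 0.3704, 0.2369]
ee_rot: [3.14, 0.002, 0.263]
force: [0.2, -0.4, 0.1]
width: 0.0873
gripper_force: 0.0
```

```bash
cat >> h.py <<'E'
def wrench(m,w,box,z=.014,thr=80):
    x0,y0,x1,y1=box;k=np.zeros(w.shape[:2],np.uint8);k[y0:y1,x0:x1]=(w.max(2)<thr)[y0:y1,x0:x1]
    c=max(cv2.findContours(k,0,1)[0],key=cv2.contourArea)
    q=np.array([onz(m,*p,z)[:2] for p in c[:,0,:]],np.float32)*1000
    return q,cv2.minAreaRect(q)
E
python3 - <<'E'
from h import *
togo([.4208,.3712,.1],.266)
# re-measure wrench from earlier top and w1 views with jaw-tip/handle-end points
m=arm.camera_model("wrist");m["pose"]=np.load("w1pose.npy")
q,r=wrench(m,cv2.imread("pics/w1.png"),(200,80,340,258));print("w1",r)
a=np.radians(15.25);u=np.array([np.cos(a),np.sin(a)]);print((q@u).min(),(q@u).max(),np.ptp(q@[-u[1],u[0]]))
T=arm.camera_model("top")
q,r=wrench(T,cv2.imread("pics/top0.png"),(125,205,185,295),thr=75);print("top",r,(q@u).min(),(q@u).max())
E
```

```text
t 15.18 pos [0.4218 0.3704 0.2369] rot [3.1395 0.0024 0.2628] w 0.0873 F [ 0.1665 -0.4039  0.0584] M [ 0.0035 -0.0032  0.0247]
shift/0.1: [-0.007  -0.0105  1.3688] turn: -0.002
w1 ((447.06024169921875, 378.36175537109375), (195.50723266601562, 70.81907653808594), 15.250290870666504)
433.085313587778 628.5927253649197 70.81908567859867
top ((443.6490783691406, 376.9759826660156), (202.19114685058594, 73.96463775634766), 13.97390365600586) 425.8007150607317 628.0622022354067
```

Emit:
arm_command(
  series=[0,0,0,-0.007,-0.01,0.5,1,0,0,0,-0.007,-0.01,1.0,1],
)

```text
t: 15.42
eef_pos: [0.4216, 0.3707, 0.1374]
ee_rot: [-3.141, -0.001, 0.259]
force: [0.4, 0.6, -0.6]
width: 0.0876
gripper_force: 0.0
```

Emit:
arm_command(
  series=[0,0,0,0,0,0.5,1,0,0,0,0,0,0.9,1,0,0,0,0,0,1.0,1,0,0,0,0,0,1.0,1],
)

```text
t: 15.92
eef_pos: [0.4218, 0.3709, 0.0387]
ee_rot: [3.141, 0.0, 0.261]
force: [-0.1, 0.2, -0.2]
width: 0.0874
gripper_force: 0.0
```

Run:
```python
from h import *
togo([.4208,.3712,.01],.266)
S=arm.camera_model("side");f=arm.grab_frame("side");cv2.imwrite("pics/s7.png",f)
m=arm.camera_model("wrist");w=arm.grab_frame("wrist");cv2.imwrite("pics/w7.png",w)
# wrist: profile of finger-tip row (edge where dark finger panel starts) along columns 180..200 and 360..380
print(w[225:275:3,185:200:7].max(2).T); print(w[225:275:3,368:383:7].max(2).T)
```

```text
t 15.93 pos [0.4218 0.3709 0.0387] rot [3.1407 0.0005 0.2612] w 0.0874 F [-0.0773  0.1553 -0.1517] M [-0.0025 -0.0099 -0.0093]
shift/0.1: [-0.0092 -0.0054  0.2868] turn: -0.003
[[132 135 133 135 133 129 205 132 136 137 136 127   9  16  16  18  19]
 [131 130 133 129 130 131 125 172 136 137 138  18  17  15  16  17  16]
 [131 131 131 135 134 130 132 189 129 134 133 136 136 134 133 134 134]]
[[135 132 127 128 130 133 133 134 131 132 139  17  16  15  17  15  16]
 [130 130 131 131 134 132 134 131 130 131 134  86  75  15  16  17  17]
 [134 132 129 133 134 135 135 134 134 133 131  92  96  97  97  88  53]]
```

Emit:
arm_command(
  series=[0,0,0,-0.009,-0.005,0.1,1,0,0,0,-0.009,-0.005,0.17,1,0,0,0,-0.009,-0.005,0.22,1,0,0,0,-0.009,-0.005,0.22,1],
)

```text
t: 16.52
eef_pos: [0.4203, 0.3713, 0.0161]
ee_rot: [3.141, 0.001, 0.262]
force: [-0.2, -0.1, -0.1]
width: 0.0873
gripper_force: 0.0
```

Emit:
arm_command(
  series=[0,0,0,0,0,0.04,1,0,0,0,0,0,0.08,1,0,0,0,0,0,0.08,1],
)

```text
t: 16.9
eef_pos: [0.4204, 0.3713, 0.0082]
ee_rot: [3.141, 0.001, 0.262]
force: [-0.0, 0.2, -0.4]
width: 0.0874
gripper_force: 0.0
```

Emit:
arm_command(
  series=[0,0,0,0,0,0.03,1,0,0,0,0,0,0.06,1,0,0,0,0,0,0.08,1,0,0,0,0,0,0.08,1],
)

```text
t: 17.4
eef_pos: [0.4205, 0.3714, 0.0003]
ee_rot: [3.141, 0.0, 0.262]
force: [0.5, -0.4, 0.5]
width: 0.0876
gripper_force: 0.0
```

Emit:
arm_command(
  series=[0,0,0,0,0,0.02,1,0,0,0,0,0,0.03,1,0,0,0,0,0,0.03,1],
)

```text
t: 17.77
eef_pos: [0.4205, 0.3715, -0.0025]
ee_rot: [3.141, 0.0, 0.262]
force: [-0.8, -0.9, -0.3]
width: 0.0876
gripper_force: 0.0
```

Emit:
arm_command(
  series=[0,0,0,0,0,0.01,1,0,0,0,0,0,0.02,1,0,0,0,0,0,0.03,1,0,0,0,0,0,0.03,1],
)

```text
t: 18.27
eef_pos: [0.4205, 0.3715, -0.0055]
ee_rot: [3.141, 0.0, 0.262]
force: [-0.4, 0.2, 0.3]
width: 0.0873
gripper_force: 0.0
```

Emit:
arm_command(
  series=[0,0,0,0,0,0.01,1,0,0,0,0,0,0.02,1,0,0,0,0,0,0.03,1,0,0,0,0,0,0.03,1],
)

```text
t: 18.77
eef_pos: [0.4205, 0.3715, -0.0086]
ee_rot: [3.141, 0.0, 0.262]
force: [-0.5, -0.8, -0.4]
width: 0.0878
gripper_force: 0.0
```

Emit:
arm_command(
  series=[0,0,0,0,0,0,0,0,0,0,0,0,0,0,0,0,0,0,0,0,0,0,0,0,0,0,0,0,0,0,0,0,0,0,0,0,0,0,0,0,0,0],
  force=30,
)

```text
t: 19.52
eef_pos: [0.4205, 0.3715, -0.0084]
ee_rot: [3.142, -0.0, 0.262]
force: [-0.4, -0.5, 0.1]
width: 0.0331
gripper_force: 0.0
```

```bash
python3 -c "
from h import *
togo([.4208,.3712,.1],.266)"
```

```text
t 19.52 pos [ 0.4205  0.3715 -0.0084] rot [ 3.1416 -0.      0.2625] w 0.0331 F [-0.3765 -0.492   0.1296] M [-0.0307 -0.0193  0.0466]
shift/0.1: [ 0.0015  0.004  -1.0844] turn: -0.002
```

Emit:
arm_command(
  series=[0,0,0,0,0,0,0,0,0,0,0,0,0,0,0,0,0,0,0,0,0],
  force=30,
)

```text
t: 19.9
eef_pos: [0.4205, 0.3714, -0.0085]
ee_rot: [3.141, 0.0, 0.262]
force: [0.4, -1.2, 0.7]
width: 0.0214
gripper_force: 30.0
```

```bash
python3 -c "
from h import *
togo([.4208,.3712,.1],.266)"
```

```text
t 19.9 pos [ 0.4205  0.3714 -0.0085] rot [3.1414 0.0001 0.2625] w 0.0214 F [ 0.3665 -1.2355  0.7383] M [-0.3182 -0.0535  0.0475]
shift/0.1: [ 0.0021  0.0027 -1.0845] turn: -0.002
```

Gripped at 21.4 mm. Firming the grip and lifting 40 mm, with a numeric before/after check of the jaw tips in the wrist image for sag.

```bash
cat >> h.py <<'E'
def tips(w,thr=80):
    k=np.zeros(w.shape[:2],np.uint8);k[20:235,170:400]=(w.max(2)<thr)[20:235,170:400]
    c=max(cv2.findContours(k,0,1)[0],key=cv2.contourArea)[:,0,:]
    r0=c[:,1].min();L=c[c[:,0]<c[:,0].mean()];R=c[c[:,0]>c[:,0].mean()]
    return cv2.boundingRect(c),L[L[:,1]<L[:,1].min()+4].mean(0),R[R[:,1]<R[:,1].min()+4].mean(0),cv2.contourArea(c)
E
python3 -c "
from h import *
w=arm.grab_frame('wrist');cv2.imwrite('pics/w8.png',w);print(tips(w))"
```

```text
((205, 20, 150, 113), array([225.25,  21.5 ]), array([332.6667,  21.6667]), 901.0)
```

Emit:
arm_command(
  series=[0,0,0,0,0,0,0,0,0,0,0,0,-0.1,0,0,0,0,0,0,-0.2,0,0,0,0,0,0,-0.3,0,0,0,0,0,0,-0.4,0,0,0,0,0,0,-0.4,0],
  force=60,
)

```text
t: 20.7
eef_pos: [0.4209, 0.3722, 0.0327]
ee_rot: [-3.14, -0.002, 0.263]
force: [-0.2, 0.3, -5.0]
width: 0.0211
gripper_force: 60.0
```

```bash
python3 -c "
from h import *
togo([.4208,.3712,.1],.266)
w=arm.grab_frame('wrist');cv2.imwrite('pics/w9.png',w);print(tips(w),tips(w,60))"
```

```text
t 20.7 pos [0.4209 0.3722 0.0327] rot [-3.1401 -0.0015  0.2625] w 0.0211 F [-0.1765  0.2677 -4.9727] M [-0.0574  0.1709 -0.019 ]
shift/0.1: [-0.004   0.0094 -0.6728] turn: -0.002
((205, 20, 151, 114), array([225.875,  21.5  ]), array([332.125,  21.5  ]), 728.5) ((206, 23, 127, 109), array([227.1429,  25.7143]), array([330.8571,  24.7143]), 421.0)
```

Run:
```python
from h import *
w=cv2.imread("pics/w9.png");st=arm.get_state();m=arm.camera_model("wrist");e=st["eef_pos"];y=st["ee_rot"][2]
X=np.array([np.cos(y),np.sin(y),0]);Y=np.array([np.sin(y),-np.cos(y),0])
zt=np.array([0,0,.0225]);P=lambda a,b:proj(m,e+zt+a*X+b*Y)
print("pred bar edge",P(.072,0),"tips",P(.125,.0212),P(.125,-.0212),"outer",P(.1,.0355),P(.1,-.0355))
g=w.max(2)
def samp(f,vals):
    out=[]
    for v in vals:
        u=P(*f(v));c=int(round(u[0]));r=int(round(u[1]));out.append(int(g[r,c]) if 0<=r<420 and 0<=c<560 else -1)
    return out
v=np.arange(.04,.095,.002);print("centre line",list(zip((v*1000).round().astype(int).tolist(),samp(lambda a:(a,0.),v))))
v=np.arange(-.046,.047,.002);
for a in(.08,.1):print("cross",a,list(zip((v*1000).round().astype(int).tolist(),samp(lambda b:(a,b),v))))
v=np.arange(.1,.14,.002)
for b in(.028,-.028):print("tip",b,list(zip((v*1000).round().astype(int).tolist(),samp(lambda a:(a,b),v))))
```

```text
pred bar edge [277.8471 133.3551] tips [332.1729  -6.2071] [223.4324  -6.2841] outer [363.9416  63.6713] [191.7243  63.533 ]
centre line [(40, 100), (42, 100), (44, 100), (46, 100), (48, 100), (50, 101), (52, 88), (54, 70), (56, 104), (58, 103), (60, 100), (62, 98), (64, 101), (66, 101), (68, 101), (70, 100), (72, 88), (74, 160), (76, 152), (78, 149), (80, 152), (82, 233), (84, 147), (86, 145), (88, 148), (90, 148), (92, 153), (94, 153)]
cross 0.08 [(-46, 149), (-44, 149), (-42, 180), (-40, 149), (-38, 148), (-36, 148), (-34, 137), (-32, 100), (-30, 101), (-28, 100), (-26, 100), (-24, 101), (-22, 94), (-20, 49), (-18, 155), (-16, 153), (-14, 149), (-12, 153), (-10, 152), (-8, 152), (-6, 149), (-4, 154), (-2, 152), (0, 152), (2, 154), (4, 152), (6, 191), (8, 240), (10, 201), (12, 152), (14, 155), (16, 152), (18, 147), (20, 105), (22, 85), (24, 102), (26, 104), (28, 100), (30, 99), (32, 99), (34, 88), (36, 148), (38, 152), (40, 156), (42, 155), (44, 156), (46, 155)]
cross 0.1 [(-46, 148), (-44, 150), (-42, 155), (-40, 154), (-38, 186), (-36, 149), (-34, 153), (-32, 102), (-30, 100), (-
[... 213 characters left out ...]
148), (12, 147), (14, 147), (16, 150), (18, 151), (20, 84), (22, 85), (24, 101), (26, 102), (28, 99), (30, 100), (32, 100), (34, 88), (36, 151), (38, 218), (40, 153), (42, 149), (44, 152), (46, 152)]
tip 0.028 [(100, 99), (102, 98), (104, 98), (106, 100), (108, 101), (110, 100), (112, 100), (114, 102), (116, 100), (118, 103), (120, 102), (122, 99), (124, -1), (126, -1), (128, -1), (130, -1), (132, -1), (134, -1), (136, -1), (138, -1), (140, -1)]
tip -0.028 [(100, 97), (102, 100), (104, 100), (106, 101), (108, 100), (110, 100), (112, 98), (114, 101), (116, 99), (118, 102), (120, 101), (122, 98), (124, -1), (126, -1), (128, -1), (130, -1), (132, -1), (134, -1), (136, -1), (138, -1), (140, -1)]
```

The jaw bar edge lies 72 mm ahead of the TCP as expected and the wrench isn't sagging. Carrying it to the pre-approach pose.

Emit:
arm_command(
  series=[0,0,0,0,0,-0.3,0,0,0,0,0,0,-0.65,0,0,0,0,-0.1,0.3,-0.85,0,0,0,0,-0.28,0.92,-0.85,0],
)

```text
t: 21.25
eef_pos: [0.4183, 0.2789, 0.1179]
ee_rot: [-3.14, -0.003, 0.265]
force: [1.0, -0.5, -6.4]
width: 0.0206
gripper_force: 60.0
```

Emit:
arm_command(
  series=[0,0,0,-0.1,0.3,-0.3,0,0,0,0,-0.2,0.6,-0.6,0,0,0,0,-0.28,0.92,-0.83,0],
)

```text
t: 21.62
eef_pos: [0.4139, 0.1802, 0.2004]
ee_rot: [-3.141, -0.0, 0.263]
force: [1.3, 0.4, -4.7]
width: 0.0212
gripper_force: 60.0
```

Emit:
arm_command(
  series=[0,0,0,-0.14,0.46,0,0,0,0,0,-0.28,0.92,0,0],
)

```text
t: 21.88
eef_pos: [0.4103, 0.0839, 0.1994]
ee_rot: [-3.141, 0.0, 0.263]
force: [0.5, -0.1, -4.9]
width: 0.021
gripper_force: 60.0
```

Emit:
arm_command(
  series=[0,0,0,-0.14,0.46,0,0,0,0,0,-0.28,0.92,0,0],
)

```text
t: 22.12
eef_pos: [0.4071, -0.0124, 0.1993]
ee_rot: [-3.141, 0.0, 0.263]
force: [1.4, -0.3, -5.4]
width: 0.021
gripper_force: 60.0
```

Emit:
arm_command(
  series=[0,0,0,-0.14,0.46,0,0,0,0,0,-0.28,0.92,0,0],
)

```text
t: 22.38
eef_pos: [0.4039, -0.1084, 0.1993]
ee_rot: [-3.141, 0.0, 0.263]
force: [1.3, 0.5, -4.9]
width: 0.0212
gripper_force: 60.0
```

Emit:
arm_command(
  series=[0,0,0.03,-0.14,0.46,0,0,0,0,0.06,-0.22,0.8,0,0,0,0,0.074,-0.28,0.92,0,0,0,0,0.074,-0.28,0.92,0,0],
)

```text
t: 22.88
eef_pos: [0.4007, -0.2035, 0.199]
ee_rot: [-3.141, 0.001, 0.144]
force: [0.2, 0.6, -5.3]
width: 0.0212
gripper_force: 60.0
```

```bash
python3 -c "
from h import *
togo([.4038,-.2031,.1085],.147)"
```

```text
t 22.88 pos [ 0.4007 -0.2035  0.199 ] rot [-3.141   0.0012  0.1443] w 0.0212 F [ 0.2083  0.5572 -5.314 ] M [0.0273 0.1649 0.0267]
shift/0.1: [0.0308 0.0003 0.9046] turn: -0.002
```

Emit:
arm_command(
  series=[0,0,0,0,0,0.4,0,0,0,0,0,0,0.8,0,0,0,0,0,0,0.905,0,0,0,0,0.03,0,0.905,0,0,0,0,0.03,0,0.905,0],
)

```text
t: 23.5
eef_pos: [0.4063, -0.2025, 0.1106]
ee_rot: [3.141, -0.003, 0.147]
force: [-0.3, -1.1, -5.2]
width: 0.0211
gripper_force: 60.0
```

Emit:
arm_command(
  series=[0,0,0,0.1,0,0,0,0,0,0,0.2,0,0,0,0,0,0,0.3,0,0,0,0,0,0,0.3,0,0,0],
)

```text
t: 24.0
eef_pos: [0.4352, -0.1982, 0.109]
ee_rot: [3.141, -0.0, 0.147]
force: [0.3, -0.0, -5.2]
width: 0.0206
gripper_force: 60.0
```

Run:
```python
from h import *
togo([.4829,-.1914,.1085],.147)
w=arm.grab_frame("wrist");cv2.imwrite("pics/w10.png",w)
m=arm.camera_model("wrist")
# bright nut top / column in view?
k=cv2.inRange(w,(135,130,130),(255,255,255));k[150:]=0
n,l,s,c=cv2.connectedComponentsWithStats(k)
for i in range(1,n):
    if s[i,4]>80:print(s[i],c[i],onz(m,*c[i],.139)[:2])
```

```text
t 24.0 pos [ 0.4352 -0.1982  0.109 ] rot [ 3.1415 -0.      0.1465] w 0.0206 F [ 0.3221 -0.0369 -5.2356] M [-0.0194  0.253   0.0194]
shift/0.1: [0.482  0.0026 0.0049] turn: -0.0
[  354     0   206   150 19755] [442.2197  66.0215] [ 0.541  -0.2475]
[   0   79  199   34 4513] [99.7357 96.5551] [ 0.5099 -0.1147]
[   0  133  202   17 2685] [ 90.3568 142.641 ] [ 0.491  -0.1106]
```

Emit:
arm_command(
  series=[0,0,0,0.08,0,0,0,0,0,0,0.16,0,0,0,0,0,0,0.22,0,0,0,0,0,0,0.22,0,0,0],
)

```text
t: 24.55
eef_pos: [0.4565, -0.195, 0.109]
ee_rot: [3.141, -0.0, 0.146]
force: [0.6, 0.2, -4.9]
width: 0.0212
gripper_force: 60.0
```

Run:
```python
from h import *
togo([.4829,-.1914,.1085],.147)
w=arm.grab_frame("wrist");cv2.imwrite("pics/w11.png",w)
st=arm.get_state();m=arm.camera_model("wrist");e=st["eef_pos"];y=st["ee_rot"][2]
X=np.array([np.cos(y),np.sin(y),0]);Y=np.array([np.sin(y),-np.cos(y),0]);
g=w.astype(int)
for a in (.088,.094,.1,.104):
  v=np.arange(-.04,.041,.002);o=[]
  for b in v:
    c,r=proj(m,e+[0,0,.016]+a*X+b*Y).round().astype(int);o.append(tuple(g[r,c].tolist()) if 0<=r<420 else None)
  print(a,r,[int(max(q)) if q else -1 for q in o])
```

```text
t 24.55 pos [ 0.4565 -0.195   0.109 ] rot [ 3.1414 -0.0001  0.1465] w 0.0212 F [ 0.6423  0.1626 -4.872 ] M [-0.2678  0.1201 -0.0391]
shift/0.1: [0.2662 0.0025 0.0051] turn: -0.0
0.088 95 [117, 117, 119, 97, 106, 106, 106, 105, 106, 97, 56, 120, 120, 120, 123, 123, 122, 120, 121, 121, 120, 112, 113, 112, 112, 110, 109, 110, 109, 111, 110, 42, 97, 107, 108, 106, 106, 104, 92, 108, 109]
0.094 81 [115, 115, 115, 95, 107, 106, 106, 105, 105, 94, 40, 117, 116, 116, 97, 108, 109, 110, 105, 105, 108, 109, 109, 110, 107, 105, 107, 111, 116, 107, 109, 41, 102, 108, 106, 107, 105, 105, 86, 107, 107]
0.1 66 [113, 114, 114, 92, 106, 107, 106, 106, 106, 97, 56, 107, 105, 91, 90, 93, 93, 92, 90, 93, 92, 92, 92, 92, 93, 96, 96, 91, 92, 107, 108, 40, 104, 107, 107, 106, 107, 104, 79, 100, 100]
0.104 56 [110, 109, 111, 91, 106, 109, 106, 107, 105, 96, 42, 134, 194, 191, 191, 193, 193, 193, 190, 191, 194, 193, 193, 194, 194, 195, 198, 195, 192, 195, 196, 47, 101, 109, 108, 104, 108, 106, 89, 105, 108]
```

The bright nut face is centred between the two jaw arms and there's no side force, so I'm sliding fully on.

Emit:
arm_command(
  series=[0,0,0,0.09,0,0,0,0,0,0,0.18,0,0,0,0,0,0,0.26,0,0,0,0,0,0,0.26,0,0,0],
)

```text
t: 25.1
eef_pos: [0.4825, -0.1911, 0.1089]
ee_rot: [3.142, -0.0, 0.147]
force: [-0.3, -0.2, -4.7]
width: 0.0206
gripper_force: 60.0
```

Run:
```python
from h import *
togo([.4829,-.1914,.1085],.147)
```

```text
t 25.1 pos [ 0.4825 -0.1911  0.1089] rot [ 3.1415 -0.0001  0.1466] w 0.0206 F [-0.2669 -0.1526 -4.7032] M [-0.2361  0.1537 -0.0357]
shift/0.1: [0.0038 0.0033 0.0043] turn: -0.0
```

Emit:
arm_command(
  series=[0,0,0.0637,0.006,-0.095,0,0,0,0,0.127,0.021,-0.189,0,0,0,0,0.191,0.045,-0.281,0,0,0,0,0.255,0.079,-0.37,0,0,0,0,0.318,0.121,-0.454,0,0,0,0,0.318,0.121,-0.454,0,0],
)

```text
t: 25.85
eef_pos: [0.4869, -0.1456, 0.1093]
ee_rot: [3.14, -0.0, -0.354]
force: [0.6, -9.0, -7.1]
width: 0.0209
gripper_force: 60.0
```

Run:
```python
from h import *
togo([.4829,-.1914,.1085],.147-.5)
t=.147-.5;u=np.array([np.cos(t),np.sin(t)]);Y=np.array([np.sin(t),-np.cos(t)]);print(np.array([.577,-.1785])-.095*u-.001*Y)
```

```text
t 25.85 pos [ 0.4869 -0.1456  0.1093] rot [ 3.1396 -0.0002 -0.3537] w 0.0209 F [ 0.6366 -8.9756 -7.117 ] M [-3.346  -0.127   0.0233]
shift/0.1: [0.1212 0.4436 0.0076] turn: -0.0
[ 0.4882 -0.1447]
```

The wrench is resisted by 9 N at the handle, which matches the stiff 1 N m. Continuing to the stop.

Emit:
arm_command(
  series=[0,0,0.02,0.001,-0.03,0,0,0,0,0.04,0.003,-0.06,0,0,0,0,0.0573,0.005,-0.086,0,0,0,0,0.0573,0.005,-0.086,0,0],
)

```text
t: 26.35
eef_pos: [0.49, -0.1382, 0.1092]
ee_rot: [3.139, -0.0, -0.443]
force: [1.3, -9.4, -6.5]
width: 0.021
gripper_force: 60.0
```

Run:
```python
from h import *
togo([.4829,-.1914,.1085],.147-.59)
```

```text
t 26.35 pos [ 0.49   -0.1382  0.1092] rot [ 3.1391 -0.     -0.443 ] w 0.021 F [ 1.3007 -9.3873 -6.5071] M [-3.7138  0.0266  0.1399]
shift/0.1: [0.1639 0.5113 0.0069] turn: -0.0
```

Emit:
arm_command(
  series=[0,0,0.02,0.001,-0.03,0,0,0,0,0.04,0.003,-0.06,0,0,0,0,0.0573,0.005,-0.086,0,0,0,0,0.0573,0.005,-0.086,0,0],
)

```text
t: 26.85
eef_pos: [0.4932, -0.1314, 0.109]
ee_rot: [3.137, 0.001, -0.533]
force: [-1.0, -13.4, -5.4]
width: 0.0207
gripper_force: 60.2
```

Emit:
arm_command(
  series=[0,0,0.02,0.001,-0.03,0,0,0,0,0.038,0.003,-0.057,0,0,0,0,0.038,0.003,-0.057,0,0],
)

```text
t: 27.22
eef_pos: [0.4949, -0.1277, 0.1087]
ee_rot: [3.134, 0.002, -0.592]
force: [-5.1, -19.0, -5.0]
width: 0.0208
gripper_force: 61.0
```

Run:
```python
from h import *
togo([.4829,-.1914,.1085],.147)
e=arm.get_state()["eef_pos"];d=np.array([.577,-.1785])-e[:2];print(np.hypot(*d),"bearing",np.arctan2(d[1],d[0]))
```

```text
t 27.23 pos [ 0.4949 -0.1277  0.1087] rot [ 3.1341  0.0021 -0.5917] w 0.0208 F [ -5.0755 -18.9921  -5.0195] M [-7.2282  1.6195  0.9134]
shift/0.1: [0.2556 0.5952 0.0023] turn: -0.47
0.09653530905078726 bearing -0.5535766458848259
```

The force has climbed to 20 N, so the nut is at its hard stop. Backing off slightly to free the jaws.

Emit:
arm_command(
  series=[0,0,-0.025,0.001,0.038,0,0,0,0,-0.051,0.003,0.076,0,0,0,0,-0.051,0.003,0.076,0,0],
)

```text
t: 27.6
eef_pos: [0.4922, -0.1323, 0.1089]
ee_rot: [3.139, 0.001, -0.512]
force: [-2.0, -8.0, -3.8]
width: 0.0211
gripper_force: 60.1
```

Run:
```python
from h import *
togo([.4829,-.1914,.1085],.147)
e=arm.get_state()["eef_pos"];d=np.array([.577,-.1785])-e[:2];print(np.hypot(*d),"bearing",np.arctan2(d[1],d[0]))
```

```text
t 27.6 pos [ 0.4922 -0.1323  0.1089] rot [ 3.1389  0.0014 -0.5124] w 0.0211 F [-2.0267 -8.0319 -3.8438] M [-2.8212  0.863   0.1826]
shift/0.1: [0.2084 0.5607 0.0036] turn: -0.42
0.09653951556648208 bearing -0.49884347715702976
```

Still 8 N, so I'll back off a bit more.

Emit:
arm_command(
  series=[0,0,-0.025,0.001,0.038,0,0,0,0,-0.051,0.003,0.076,0,0,0,0,-0.051,0.003,0.076,0,0],
)

```text
t: 27.98
eef_pos: [0.4896, -0.1379, 0.1089]
ee_rot: [3.141, 0.001, -0.434]
force: [-0.8, -1.7, -4.9]
width: 0.0211
gripper_force: 60.0
```

Run:
```python
from h import *
togo([.4829,-.1914,.1085],.147)
e=arm.get_state()["eef_pos"];d=np.array([.577,-.1785])-e[:2];print(np.hypot(*d),"bearing",np.arctan2(d[1],d[0]))
w=arm.grab_frame("wrist");cv2.imwrite("pics/w12.png",w)
m=arm.camera_model("wrist")
k=cv2.inRange(w,(150,145,145),(255,255,255));k[140:]=0;k[:,:210]=0;k[:,350:]=0
for c in cv2.findContours(k,0,1)[0]:
  if cv2.contourArea(c)>150:print(cv2.boundingRect(c),cv2.contourArea(c),cv2.approxPolyDP(c,3,True)[:,0].tolist())
```

```text
t 27.98 pos [ 0.4896 -0.1379  0.1089] rot [ 3.1412  0.0009 -0.4338] w 0.0211 F [-0.8452 -1.7387 -4.9394] M [-0.4431  0.5988 -0.1524]
shift/0.1: [0.1644 0.5135 0.0039] turn: -0.37
0.09640868043508177 bearing -0.43471858434079214
(226, 12, 107, 117) 10767.0 [[322, 13], [238, 19], [226, 28], [235, 117], [244, 128], [322, 122], [331, 115], [330, 24]]
```

Run:
```python
from h import *
m=arm.camera_model("wrist")
for a,b in [((226,28),(235,117)),((330,24),(331,115)),((238,19),(322,13)),((244,128),(322,122))]:
  p,q=onz(m,*a,.139),onz(m,*b,.139);d=(q-p)[:2];print(np.degrees(np.arctan2(d[1],d[0]))%90,p[:2],q[:2])
q=np.array([onz(m,*c,.139)[:2] for c in [[322,13],[238,19],[226,28],[235,117],[244,128],[322,122],[331,115],[330,24]]],np.float32)*1000
print(cv2.minAreaRect(q))
```

```text
68.92474442742812 [ 0.5995 -0.1666] [ 0.5692 -0.1549]
68.48763475710825 [ 0.5842 -0.203 ] [ 0.5534 -0.1909]
68.7842561384924 [ 0.6003 -0.1721] [ 0.5889 -0.2017]
69.42030378262434 [ 0.5637 -0.1563] [ 0.5524 -0.1865]
((576.4041137695312, -178.84918212890625), (39.45172882080078, 39.82550811767578), 68.92476654052734)
```

Nut flats are at −21.1°, about 0.51 rad past snug, so it is fully tight. Squaring the wrench to it and sliding off.

Emit:
arm_command(
  series=[0,0,-0.02,0.001,0.031,0,0,0,0,-0.042,0.002,0.063,0,0,0,0,-0.042,0.002,0.063,0,0],
)

```text
t: 28.4
eef_pos: [0.488, -0.1434, 0.1091]
ee_rot: [-3.141, -0.0, -0.366]
force: [-0.5, -0.2, -4.7]
width: 0.0209
gripper_force: 60.0
```

Emit:
arm_command(
  series=[0,0,0,-0.06,0,0,0,0,0,0,-0.12,0,0,0,0,0,0,-0.2,0,0,0,0,0,0,-0.2,0,0,0],
)

```text
t: 28.9
eef_pos: [0.4684, -0.136, 0.1092]
ee_rot: [-3.141, 0.0, -0.367]
force: [0.0, -0.7, -4.9]
width: 0.0208
gripper_force: 60.0
```

Emit:
arm_command(
  series=[0,0,0,-0.3,0,0,0,0,0,0,-0.65,0,0,0,0,0,0,-0.65,0,-0.2,0,0,0,0,-0.65,0,-0.6,0,0,0,0,-0.65,0,-0.9,0],
)

```text
t: 29.52
eef_pos: [0.409, -0.1127, 0.2009]
ee_rot: [-3.141, -0.002, -0.366]
force: [0.9, 0.3, -5.4]
width: 0.0208
gripper_force: 60.0
```

Emit:
arm_command(
  series=[0,0,0,-0.15,-0.46,0,0,0,0,0,-0.31,-0.91,0,0],
)

```text
t: 29.78
eef_pos: [0.4125, -0.0158, 0.1997]
ee_rot: [-3.14, -0.001, -0.369]
force: [0.6, 0.1, -5.6]
width: 0.0209
gripper_force: 60.0
```

Emit:
arm_command(
  series=[0,0,0,-0.15,-0.46,0,0,0,0,0,-0.31,-0.91,0,0],
)

```text
t: 30.02
eef_pos: [0.4159, 0.081, 0.1995]
ee_rot: [-3.14, -0.001, -0.367]
force: [0.7, 0.2, -5.6]
width: 0.0212
gripper_force: 60.0
```

Emit:
arm_command(
  series=[0,0,0,-0.15,-0.46,0,0,0,0,0,-0.31,-0.91,0,0],
)

```text
t: 30.28
eef_pos: [0.4195, 0.1773, 0.1994]
ee_rot: [-3.14, -0.0, -0.366]
force: [0.9, -0.2, -6.0]
width: 0.021
gripper_force: 60.0
```

Emit:
arm_command(
  series=[0,0,0,-0.15,-0.46,0,0,0,0,0,-0.31,-0.91,0,0],
)

```text
t: 30.52
eef_pos: [0.4232, 0.2734, 0.1993]
ee_rot: [-3.141, -0.0, -0.366]
force: [0.7, 0.1, -5.1]
width: 0.0207
gripper_force: 60.0
```

Emit:
arm_command(
  series=[0,0,-0.1,-0.15,-0.46,0,0,0,0,-0.2,-0.31,-0.91,0,0,0,0,-0.3,-0.31,-0.91,0,0,0,0,-0.4,-0.31,-0.91,0,0,0,0,-0.4,-0.31,-0.91,0,0],
)

```text
t: 31.15
eef_pos: [0.4269, 0.3677, 0.1988]
ee_rot: [-3.142, 0.0, 0.261]
force: [0.7, -0.4, -5.8]
width: 0.0208
gripper_force: 60.0
```

Run:
```python
from h import *
togo([.4205,.3714,-.008],.263)
```

```text
t 31.15 pos [0.4269 0.3677 0.1988] rot [-3.1416  0.0002  0.2609] w 0.0208 F [ 0.7333 -0.3992 -5.8457] M [-0.1512  0.1676  0.024 ]
shift/0.1: [-0.0519 -0.0522  2.0684] turn: -0.001
```

Emit:
arm_command(
  series=[0,0,0,0,0,0.5,0,0,0,0,0,0,1.0,0],
)

```text
t: 31.4
eef_pos: [0.4273, 0.3679, 0.0987]
ee_rot: [-3.14, -0.002, 0.257]
force: [-0.8, 0.0, -6.3]
width: 0.021
gripper_force: 60.0
```

Emit:
arm_command(
  series=[0,0,0,0,0,0.4,0,0,0,0,0,0,0.7,0,0,0,0,0,0,0.9,0,0,0,0,0,0,0.99,0,0,0,0,0,0,0.99,0],
)

```text
t: 32.02
eef_pos: [0.4271, 0.3674, -0.0]
ee_rot: [3.141, 0.0, 0.26]
force: [0.4, 1.1, -6.0]
width: 0.0211
gripper_force: 60.0
```

Emit:
arm_command(
  series=[0,0,0,0,0,0.03,0,0,0,0,0,0,0.06,0,0,0,0,0,0,0.07,0,0,0,0,0,0,0.07,0],
)

```text
t: 32.52
eef_pos: [0.4271, 0.3675, -0.0067]
ee_rot: [-3.141, -0.0, 0.262]
force: [-0.2, 0.3, -5.2]
width: 0.0211
gripper_force: 60.0
```

Run:
```python
from h import *
togo([.4205,.3714,-.0085],.263)
```

```text
t 32.52 pos [ 0.4271  0.3675 -0.0067] rot [-3.1413 -0.0004  0.2615] w 0.0211 F [-0.1871  0.3134 -5.2095] M [-0.1055  0.1613  0.0111]
shift/0.1: [-0.054  -0.0543  0.0179] turn: -0.001
```

Two more millimetres, then open and rise.

Emit:
arm_command(
  series=[0,0,0,0,0,0.01,0,0,0,0,0,0,0.018,0,0,0,0,0,0,0.02,0,0,0,0,0,0,0.02,0],
)

```text
t: 33.02
eef_pos: [0.4271, 0.3675, -0.0085]
ee_rot: [-3.141, -0.0, 0.262]
force: [-3.6, -1.7, 4.6]
width: 0.0209
gripper_force: 60.0
```

Emit:
arm_command(
  series=[0,0,0,0,0,0,0.6,0,0,0,0,0,0,0.6,0,0,0,0,0,0,0.6,0,0,0,0,0,0,0.6,0,0,0,0,0,-0.3,0.6,0,0,0,0,0,-0.8,0.6,0,0,0,0,0,-1.0,0.6,0,0,0,0,0,-1.0,0.6],
)

```text
t: 34.02
eef_pos: [0.4277, 0.3684, 0.093]
ee_rot: [-3.139, -0.003, 0.262]
force: [0.5, 0.2, -0.4]
width: 0.0522
gripper_force: 0.0
```

Emit:
arm_command(
  series=[0,0,0,0,0,-0.5,0.6,0,0,0,0,0,-1.0,0.3,0,0,0,0,0,-1.0,0,0,0,0,0,0,-1.0,0],
)

```text
t: 34.52
eef_pos: [0.4265, 0.3669, 0.1899]
ee_rot: [3.141, 0.001, 0.261]
force: [-0.1, 0.5, 0.1]
width: 0.0281
gripper_force: 0.0
```

Run:
```python
from h import *
togo([.5,-.11,.2],.104)
m=arm.camera_model("wrist");w=arm.grab_frame("wrist");cv2.imwrite("pics/w13.png",w)
k=np.zeros((H,W),np.uint8);k[40:250,215:350]=((w.max(2)<118)&(w.max(2)>30))[40:250,215:350]
c=max(cv2.findContours(k,0,1)[0],key=cv2.contourArea)
for z in(.014,.03):
  q=np.array([onz(m,*p,z)[:2] for p in c[:,0,:]],np.float32)*1000;print(z,cv2.minAreaRect(q))
# knob
T=arm.camera_model("top");t=arm.grab_frame("top");cv2.imwrite("pics/t13.png",t)
k=np.zeros((H,W),np.uint8);k[190:212,285:325]=(t.max(2)<28)[190:212,285:325]
n,l,s,ce=cv2.connectedComponentsWithStats(k);print(s[1:],ce[1:])
```

```text
t 34.52 pos [0.4265 0.3669 0.1899] rot [3.1411 0.0013 0.2612] w 0.0281 F [-0.0961  0.4716  0.051 ] M [-0.0668  0.0347  0.0374]
shift/0.1: [-0.5216  4.7974 -0.1009] turn: 0.1
0.014 ((454.739990234375, 374.3956298828125), (195.1170654296875, 71.92642974853516), 15.0172119140625)
0.03 ((457.0919494628906, 375.0060119628906), (186.1614532470703, 68.62509155273438), 15.017215728759766)
[[288 195  27  12  72]
 [314 198   1   1   1]
 [315 200   2   3   4]
 [313 209   2   1   2]
 [294 211   2   1   2]
 [304 210   1   1   1]] [[303.4722 202.875 ]
 [314.     198.    ]
 [315.25   201.25  ]
 [313.5    209.    ]
 [294.5    211.    ]
 [304.     210.    ]]
```

The wrench lies flat at its old place (rectangle 195 × 72 mm at table height). Now to the lock grip with closed fingers.

Emit:
arm_command(
  series=[0,0,0,0.016,0.49,-0.25,0,0,0,0,0.032,0.987,-0.25,0],
)

```text
t: 34.88
eef_pos: [0.4561, 0.2724, 0.2161]
ee_rot: [3.141, -0.0, 0.263]
force: [0.3, 0.3, 0.1]
width: 0.0022
gripper_force: 0.0
```

Emit:
arm_command(
  series=[0,0,0,0.016,0.49,0,0,0,0,0,0.032,0.987,0,0],
)

```text
t: 35.12
eef_pos: [0.484, 0.1766, 0.2147]
ee_rot: [3.141, 0.002, 0.262]
force: [0.9, -0.4, 0.6]
width: 0.0002
gripper_force: 0.0
```

Emit:
arm_command(
  series=[0,0,0,0.016,0.49,0,0,0,0,0,0.032,0.987,0,0],
)

```text
t: 35.38
eef_pos: [0.5126, 0.0821, 0.2147]
ee_rot: [3.141, 0.002, 0.262]
force: [0.9, 0.1, -0.2]
width: 0.0005
gripper_force: 0.0
```

Emit:
arm_command(
  series=[0,0,0,0.016,0.49,0,0,0,0,0,0.032,0.987,0,0],
)

```text
t: 35.62
eef_pos: [0.5412, -0.0124, 0.2147]
ee_rot: [3.142, 0.002, 0.262]
force: [0.8, 0.8, -0.0]
width: 0.0002
gripper_force: 0.0
```

Emit:
arm_command(
  series=[0,0,0.05,0.016,0.49,0,0,0,0,0.1,0.032,0.987,0,0,0,0,0.1,0.032,0.987,0,0,0,0,0.1,0.032,0.987,0,0],
)

```text
t: 36.12
eef_pos: [0.5694, -0.1054, 0.2146]
ee_rot: [-3.141, 0.002, 0.104]
force: [0.4, -1.1, 0.7]
width: 0.0009
gripper_force: 0.0
```

Run:
```python
from h import *
togo([.5697,-.1056,.132],.104)
m=arm.camera_model("wrist");w=arm.grab_frame("wrist");cv2.imwrite("pics/w14.png",w)
k=(w.max(2)<45).astype(np.uint8);k[225:]=0
n,l,s,c=cv2.connectedComponentsWithStats(k)
for i in range(1,n):
    if s[i,4]>60:print(s[i],c[i],onz(m,*c[i],.145)[:2])
```

```text
t 36.12 pos [ 0.5694 -0.1054  0.2146] rot [-3.1414  0.0024  0.1039] w 0.0009 F [ 0.4217 -1.1395  0.6613] M [-0.0004 -0.0204  0.025 ]
shift/0.1: [0.0026 0.0028 0.8265] turn: -0.0
[138 187  83   2 136] [177.9706 187.4044] [ 0.5884 -0.0286]
[222 187  43   2  65] [243.9385 187.3538] [ 0.5936 -0.0772]
[201 198  36  27 511] [222.409  208.7593] [ 0.5754 -0.0622]
```

Emit:
arm_command(
  series=[0,0,0,0,0,0.3,0,0,0,0,0,0,0.6,0,0,0,0,0,0,0.75,0,0,0,0,0,0,0.82,0,0,0,0,0,0,0.82,0],
)

```text
t: 36.8
eef_pos: [0.5703, -0.1049, 0.1343]
ee_rot: [3.141, -0.0, 0.105]
force: [0.5, 0.5, 0.2]
width: 0.0001
gripper_force: 0.0
```

Emit:
arm_command(
  series=[0,0,0,0,-0.08,0,0,0,0,0,0,-0.16,0,0,0,0,0,0,-0.24,0,0,0,0,0,0,-0.32,0,0,0,0,0,0,-0.32,0,0],
)

```text
t: 37.42
eef_pos: [0.5666, -0.0726, 0.1341]
ee_rot: [-3.141, -0.0, 0.105]
force: [-0.1, 0.3, 0.4]
width: 0.0003
gripper_force: 0.0
```

Emit:
arm_command(
  series=[0,0,0,0,-0.06,0,0,0,0,0,0,-0.12,0,0,0,0,0,0,-0.2,0,0],
)

```text
t: 37.8
eef_pos: [0.5646, -0.0533, 0.134]
ee_rot: [3.141, 0.0, 0.104]
force: [1.0, -2.5, 1.5]
width: 0.0004
gripper_force: 1.1
```

Run:
```python
from h import *
togo([.5629,-.04,.132],.104)
m=arm.camera_model("wrist");w=arm.grab_frame("wrist");cv2.imwrite("pics/w15.png",w)
k=(w.max(2)<45).astype(np.uint8);k[235:]=0;k[:150]=0
n,l,s,c=cv2.connectedComponentsWithStats(k)
for i in range(1,n):
    if s[i,4]>60:print(s[i],c[i],onz(m,*c[i],.145)[:2])
T=arm.camera_model("top");S=arm.camera_model("side");f=arm.grab_frame("side");cv2.imwrite("pics/s15.png",f)
k=np.zeros((H,W),np.uint8);k[205:250,275:335]=(f.max(2)<45)[205:250,275:335]
n,l,s,c=cv2.connectedComponentsWithStats(k)
for i in range(1,n):
    if s[i,4]>25:print("side",s[i],c[i])
for q in(-.02,0,.01,.02,.03): print(q,"side knob pred",proj(S,[.5629-.1034*q,-.04+.9946*q,.14]),"wrist",proj(m,[.5629-.1034*q,-.04+.9946*q,.159]))
```

```text
t 37.8 pos [ 0.5646 -0.0533  0.134 ] rot [3.1414 0.0001 0.104 ] w 0.0004 F [ 1.0372 -2.4885  1.5159] M [-0.7927 -0.1679  0.0251]
shift/0.1: [-0.0028 -0.134   0.0204] turn: 0.0
side [319 206  16   6  38] [325.9737 208.6579]
side [298 210  19  23  97] [303.2577 218.9175]
-0.02 side knob pred [312.8081 222.3874] wrist [291.3865 283.8479]
0 side knob pred [307.9638 218.0461] wrist [250.9806 283.8052]
0.01 side knob pred [305.5833 215.9127] wrist [230.7752 283.7839]
0.02 side knob pred [303.2299 213.8036] wrist [210.5682 283.7625]
0.03 side knob pred [300.9032 211.7184] wrist [190.3595 283.7412]
```

Contact at −2.5 N, so I'm pushing on in steps.

Emit:
arm_command(
  series=[0,0,0,0,-0.06,0,0,0,0,0,0,-0.12,0,0,0,0,0,0,-0.18,0,0],
)

```text
t: 38.28
eef_pos: [0.5626, -0.0353, 0.134]
ee_rot: [3.142, 0.0, 0.104]
force: [0.5, -0.8, -0.1]
width: 0.0004
gripper_force: 1.1
```

Emit:
arm_command(
  series=[0,0,0,0,-0.06,0,0,0,0,0,0,-0.12,0,0],
)

```text
t: 38.52
eef_pos: [0.5619, -0.0321, 0.1347]
ee_rot: [3.128, 0.003, 0.105]
force: [16.5, -65.1, -10.7]
width: 0.0003
gripper_force: 32.5
```

End stop reached, and the force jumped. Backing off and rising to check.

Emit:
arm_command(
  series=[0,0,0,0,0.15,0,0,0,0,0,0,0.35,0,0,0,0,0,0,0.35,-0.4,0,0,0,0,0,0.35,-0.9,0,0,0,0,0,0.35,-1.0,0,0,0,0,0,0.35,-1.0,0],
)

```text
t: 39.28
eef_pos: [0.5655, -0.0581, 0.2347]
ee_rot: [-3.141, -0.002, 0.105]
force: [-0.1, 0.1, -1.0]
width: 0.0006
gripper_force: 0.0
```

Run:
```python
from h import *
togo([.5629,-.04,.2],.104)
m=arm.camera_model("wrist");w=arm.grab_frame("wrist");cv2.imwrite("pics/w16.png",w)
k=(w.max(2)<45).astype(np.uint8);k[245:]=0
n,l,s,c=cv2.connectedComponentsWithStats(k)
for i in range(1,n):
    if s[i,4]>60:print(s[i],c[i],onz(m,*c[i],.15)[:2])
for q in(.02,.025,.03): print(q,proj(m,[.5629-.1034*q,-.04+.9946*q,.159]),[proj(m,[.5629-.1034*(q+d)+.014,-.04+.9946*(q+d),.159])[0] for d in(-.01,.01)])
u=np.array([.9946,.1034]);print("track ends px",[proj(m,[.5629-.1034*q,-.04+.9946*q,.119]) for q in(-.055,.055)])
g=w.max(2);r=int(proj(m,[.5629,-.04,.119])[1]);print(r,g[r,100:330:4])
# wrench check
f=arm.grab_frame("top");T=arm.camera_model("top");q,rr=wrench(T,f,(125,205,185,295),thr=75);print(rr)
```

```text
t 39.27 pos [ 0.5655 -0.0581  0.2347] rot [-3.1406 -0.0019  0.1046] w 0.0006 F [-0.1113  0.1488 -0.9897] M [ 0.0104  0.0324 -0.0281]
shift/0.1: [-0.0066 -0.1828  0.3467] turn: 0.0
[200 184  66   1  66] [232.5 184. ] [ 0.5881 -0.0195]
[205 194  31  42 506] [222.9901 207.3063] [ 0.5683 -0.0131]
0.02 [229.5614 220.5077] [np.float64(243.66536521863577), np.float64(217.68561056416553)]
0.025 [223.1695 220.4951] [np.float64(237.1703288939202), np.float64(211.19083466578144)]
0.03 [216.7777 220.4825] [np.float64(230.675357677256), np.float64(204.69612387153285)]
track ends px [array([319.596 , 206.6471]), array([196.8623, 206.406 ])]
206 [ 66 106 176 171 101 100 103  99  97 111 101 116 113 116 116 115 116 115
 116 117 117 116 116 115 117 113 106  43  53  49  52  50  25  23  55  53
  55  51  51  52  52  55  53  52  54  52  54  52  52  52  52 116 115 115
 117 124 122 121]
((449.69439697265625, 372.9445495605469), (201.02066040039062, 71.98231506347656), 14.114462852478027)
```

Run:
```python
from h import *
m=arm.camera_model("wrist");m2=dict(m);m2["pose"]=np.load("w2pose.npy")
ax=np.array([-.1034,.9946])
def s(m,u,v,z):return (onz(m,u,v,z)[:2]-[.5629,-.04])@ax
for n,mm,f,(r0,r1,c0,c1) in(("start","w2","pics/w2.png",(140,190,180,305)),("now","w16","pics/w16.png",(185,245,180,310))):
    M=m2 if mm=="w2" else m;w=cv2.imread(f);g=w.max(2).astype(int)
    print(n)
    for r in range(r0,r1,5):
        d=np.where(g[r,c0:c1]<48)[0]+c0
        if len(d):print(r,len(d),d.min(),d.max(),"s at top z",round(s(M,d.min(),r,.159),4),round(s(M,d.max(),r,.159),4))
w=cv2.imread("pics/w16.png")[170:250,180:320];cv2.imwrite("pics/_k.png",w)
for r in range(0,80,8):print(r+170,w[r,::5].max(1).tolist())
```

```text
start
150 22 252 273 s at top z -0.0126 -0.0302
155 7 250 273 s at top z -0.0108 -0.0302
160 62 202 282 s at top z 0.03 -0.0378
165 6 251 273 s at top z -0.0115 -0.0302
170 5 251 273 s at top z -0.0113 -0.0302
175 5 251 272 s at top z -0.0112 -0.0293
180 19 253 271 s at top z -0.0129 -0.0284
now
195 19 214 232 s at top z 0.0305 0.0169
200 25 210 234 s at top z 0.0338 0.0155
205 30 206 235 s at top z 0.0371 0.0149
210 16 205 293 s at top z 0.0381 -0.0295
215 9 206 234 s at top z 0.0376 0.016
220 9 206 234 s at top z 0.0379 0.0162
225 8 206 232 s at top z 0.0381 0.0179
230 5 207 230 s at top z 0.0376 0.0196
235 18 209 226 s at top z 0.0363 0.0229
170 [123, 122, 124, 123, 124, 125, 124, 124, 125, 126, 127, 127, 125, 126, 124, 125, 125, 122, 118, 117, 117, 117, 116, 117, 118, 118, 117, 115]
178 [123, 123, 122, 123, 124, 123, 123, 125, 120, 118, 120, 113, 113, 115, 115, 115, 112, 115, 115, 115, 115, 114, 114, 113, 114, 115, 116, 116]
186 [112, 112, 113, 114, 93, 91, 92, 92, 93, 92, 92, 91, 92, 91, 91, 92, 92, 93, 92, 91, 89, 90, 90, 90, 91, 91, 92, 92]
194 [117, 117, 116, 115, 113, 114, 1
[... 230 characters left out ...]
12, 111, 112]
210 [121, 120, 121, 122, 117, 37, 57, 68, 83, 74, 18, 33, 52, 51, 50, 50, 49, 53, 52, 47, 50, 48, 47, 50, 48, 113, 115, 116]
218 [123, 126, 124, 124, 112, 74, 55, 69, 76, 75, 24, 51, 114, 114, 114, 114, 115, 116, 115, 115, 115, 115, 115, 115, 115, 116, 116, 117]
226 [108, 108, 107, 108, 108, 99, 58, 64, 67, 66, 26, 113, 111, 111, 110, 111, 110, 112, 113, 113, 112, 113, 112, 112, 112, 114, 112, 114]
234 [117, 117, 117, 117, 116, 117, 49, 52, 53, 52, 92, 114, 117, 122, 121, 122, 121, 122, 120, 121, 120, 120, 120, 119, 118, 118, 118, 116]
242 [203, 204, 205, 205, 206, 205, 205, 204, 205, 204, 205, 204, 204, 204, 204, 203, 203, 203, 203, 202, 203, 203, 201, 202, 201, 201, 202, 201]
```

The grip moved about 49 mm, from roughly 0.009 to 0.06, to the hard stop. The wrench is flat, the nut is tight and the arm is clear, so I'm handing in.

```bash
python3 -c "
from station import arm
print(arm.job_done())"
```

```text
the job is handed in; nothing more can be done
None
```

I finished the job and handed it in at about 39 s; no verdict came back, so these results are from my own measurements: the nut was run down snug by the fingers and turned about 0.51 rad past that to its hard stop with the wrench, the wrench was laid flat again, and the lock grip was then pushed about 49 mm to its end stop (65 N at the wrist on contact, under the 120 N limit).

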